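Clamp a panel in the T-track jig

ROBOT

A 6-joint arm with a two-finger parallel gripper is mounted at the origin on a cart in front of the work surface, level with it; the furniture and walls round the work are solid. World frame = base frame: x ahead of the robot, y to its left, z up, the work surface at z = 0. Lengths are in m, angles in degrees, forces in N, time in s.
With the tool pointing down it reaches from about 0.4 to 0.825 m from the base axis. Payload 7 kg.
Tool frame: the origin (TCP) lies midway between the tips of the shut fingers; the grasp point (between the pads) lies 19 mm behind it (ctrl.grip_point_offset is the distance from the TCP to the grasp point, in m); x points along the fingers, y is the direction in which the jaws open and shut, and the axes are right-handed (so a half turn about x gives the same grasp; the last joint's range is limited). The gripper opens to 88 mm and grips with 3 to 60 N. Pads are 19 mm wide; open, the fingers measure 130 mm over their backs; the gripper's body (78 mm by 193 mm) begins 47 mm behind the grasp point.
Start: joints at [88.871, 20.546, 0.682, 0, -70.136, -16.507], TCP at [0.205, 0.643, 0.227] pointing down, gripper open.
Joint ranges: [-176.03, 176.03], [-82.01, 121.73], [-58.28, 71.71], [-173.87, 95.51], [-174.79, -0.11], [-173.66, 173.66]. Speed limits (degrees/s): [136.94, 136.94, 172.46, 180, 180, 180].

INTERFACE

Orientations are given as [roll, pitch, yaw] about the fixed x, y, z axes, in that order (R = Rz(yaw) Ry(pitch) Rx(roll)).
In Python, from plant import ctrl gives the robot as it stands.
- The arm moves only by the tool drive_tool, never from a script. Its argument "plan" is a list of rows, each a list of 3 entries, a list of its own where there are three numbers: the shift along the tool's x, y, z in m, then the turn, a rotation vector about the tool's x, y, z in degrees, then the opening, from 0 (shut) to 1 (fully open). In form: [[[dx, dy, dz], [wx, wy, wz], grip], ...]. A call has 1 to 20 rows; each row is the pose to reach, as a shift and turn from the pose measured when the call began, along the tool's axes at that moment; what a row does not reach only later rows make up. A row lasts 1/12 s, in which the tool goes at most 41.7 mm and 7.16 degrees, less where a joint would pass 70% of its speed; a pose out of reach is approached as far as the arm can. A call with a gripper value outside its range is refused whole. The fingers move at their own pace and stop on an object; the grip force is fixed at half the most. Time passes only in rows, so rows that repeat a pose let the fingers close. It gives the time, the measured TCP pose, the force and the opening at its end, in the units of the state.
- ctrl.get_obs(): the state, without advancing time (a new reading comes with each control period).
- ctrl.snapshot(name): name is "scene" or "top" or "wrist"; returns the picture (384x512x3 uint8, blue, green, red); there is no depth.
- ctrl.get_calibration(name): a dict with "fx", "fy", "cx", "cy" (pixels), "dist_coeffs" ([k1, k2, p1, p2, k3] as OpenCV has them; the pictures are not rectified), "R" (3x3) and "t" (3): a world point X has camera coordinates R X + t. Camera axes: x right, y down, z forward; pixel columns grow to the right and rows downward; lengths in m; the calibration is good to about 2 mm. A picture is of the moment at which its call begins: read the wrist's pose just before it. get_calibration takes no time and is no camera call; for the wrist camera it gives the pose at the moment of the call.
- ctrl.close_job(): hands the job in, once; it reports no verdict.
Trained networks look in the newest picture that a camera, given by its name, has taken for a name from the list of things; names that differ only in an ending like _2 or _b are one class to them, and where a whole thing is asked for, a point or a joint stands for the part that bears it (a point fixed in the world has none). Each returns a list of dicts, best first, with "confidence" (0 to 1); they miss things now and then, are a little off and sometimes report something else, mostly with a low value. They report only what shows in the picture. A call takes as long as a camera call.
- ctrl.cut_out(camera, name): "pixels" (384x512 bool, what is visible of it) and "pixel" ([column, row] in pixels, amid what is visible of it).
- ctrl.landmark_of(camera, name): "pixel" ([column, row] in pixels: a listed point, or the origin of a listed thing).
The state is a dict: "clock": time; "joint_pos": joint angles; "qvel": joint speeds; "tau": joint torques, N m; "tool_pos": TCP position; "orientation": TCP orientation; "force": force on the tool from outside, world axes, zero at the start; "moment": the same for the moment, N m; "opening": finger opening in m.
Only numpy, scipy, OpenCV 4.12 (cv2) and the standard library are available. Lean on these libraries where they do the work, as an engineer would, in place of code of your own. Each camera call takes 0.05 s, during which the arm holds its last target. There are 200 camera calls.

TASK

Clamp the dark wooden panel in the jig by screwing down its three black bar knobs, each clockwise, fully home until its pointer meets the stop pin. Do the front knob, which leans to the right, first, as it pushes the panel against the fence, then the leaning knob on the left, and the upright knob on the right last. Leave the things standing around and on the panel where they are, and let go at the end.

Things in the scene. Friction and masses are not known exactly. Their poses are not given: they have to be found in the camera images.
- jig: fixed jig: plywood board 200 x 270 x 18 mm on the desk, origin at its underside's centre, x to its fence (away from the robot, up to 0.3 rad aside), y to its left. Fence on the +x edge, top z = 42 mm; dark panel 100 x 130 mm before it, top z = 32. Three clamp blocks 42 x 40 mm, top z = 58: front one at x = -75, y = 0 to 40; side ones at y = 105 and -105, x = -10 to 30
- front_knob (a joint): the front bolt's turn, rad: 2.60 is its end stop (fully home), smaller is looser; it starts 0.9 to 1.9 short of it. It grows as the bar is turned clockwise seen from the bar's top. Plain friction of about 0.12 N m, no spring, stays where left
- left_knob (a joint): the left-hand bolt's turn, rad: 2.60 is its end stop (fully home), smaller is looser; it starts 0.9 to 1.9 short of it. It grows as the bar is turned clockwise seen from the bar's top. Plain friction of about 0.12 N m, no spring, stays where left
- right_knob (a joint): the right-hand bolt's turn, rad: 2.60 is its end stop (fully home), smaller is looser; it starts 0.9 to 1.9 short of it. It grows as the bar is turned clockwise seen from the bar's top. Plain friction of about 0.12 N m, no spring, stays where left
- front_grip (a point): centre of the front knob's black grip bar, on the bolt's axis; turns with it. Bar 70 mm long (this point's x), 15 wide (y), 22 high (z; top 11 mm above this point). z is the bolt's axis, pointing outwards. The axis leans 0.61 rad (35 degrees) from vertical towards the jig's right (its -y side). Under the bar a 13 mm stem with a 22 mm hub; 34 mm below this point a fixed collar, 60 mm diameter
- left_grip (a point): centre of the left-hand knob's black grip bar, on the bolt's axis; turns with it. Bar 70 mm long (this point's x), 15 wide (y), 22 high (z; top 11 mm above this point). z is the bolt's axis, pointing outwards. The axis leans 0.49 rad (28 degrees) from vertical, to the jig's front left. Under the bar a 13 mm stem with a 22 mm hub; 34 mm below this point a fixed collar, 60 mm diameter
- right_grip (a point): centre of the right-hand knob's black grip bar, on the bolt's axis; turns with it. Bar 70 mm long (this point's x), 15 wide (y), 22 high (z; top 11 mm above this point). z is the bolt's axis, pointing outwards. The axis is upright. Under the bar a 13 mm stem with a 22 mm hub; 34 mm below this point a fixed collar, 60 mm diameter
- front_pointer (a point): tip of the front knob's steel pointer, an arm 26 mm long from the axis, under the bar's +x half and turning with it, 27 to 32 mm below the bar's centre; at the end stop it meets a fixed steel pin 8 mm high on the collar
- left_pointer (a point): tip of the left-hand knob's steel pointer, an arm 26 mm long from the axis, under the bar's +x half and turning with it, 27 to 32 mm below the bar's centre; at the end stop it meets a fixed steel pin 8 mm high on the collar
- right_pointer (a point): tip of the right-hand knob's steel pointer, an arm 26 mm long from the axis, under the bar's +x half and turning with it, 27 to 32 mm below the bar's centre; at the end stop it meets a fixed steel pin 8 mm high on the collar
- spool_1: bystander: thread spool, 35 mm diameter, 44 mm high, standing on the panel; origin at its underside
- thinner_bottle: bystander: bottle, 59 mm diameter, 198 mm high, standing on the desk behind the fence; origin at its underside
- glue_pot: bystander: glue pot, 47 mm diameter, 70 mm high, on the desk left of the jig or before it; origin at its underside
- wax_tin: bystander: round tin, 63 mm diameter, 21 mm high, on the desk left of the jig or before it; origin at its underside
- skiver: bystander: small knife with wooden handle, 126 x 22 x 22 mm, lying on the desk before the jig; origin at its underside
- sanding_block: bystander: block 35 x 55 x 22 mm lying on the desk right of the jig; origin at its underside

How it is judged (in metres and radians):
On the way, in this order (a step that is already met when the one before it is completed fails the run):
1. the front leaning knob is turned fully home (value of joint front_knob above 2.5 rad), for 0.2 s.
2. the left leaning knob is turned fully home (value of joint left_knob above 2.5 rad), for 0.2 s.
3. the right upright knob is turned fully home (value of joint right_knob above 2.5 rad), for 0.2 s.
At the end, for the whole second after the job is handed in: all three knobs stand within 0.10 rad of their end stops and at rest, and every bystander is within 20 mm of where it stood (value of joint each of front_knob, left_knob, right_knob above 2.5 rad and velocity of joint each of front_knob, left_knob, right_knob below 0.05 rad/s and distance of each of spool_1, thinner_bottle, glue_pot, wax_tin, skiver, sanding_block from where it was at the start of the episode below 0.02 m); the robot touches nothing.
It fails at once if a bystander is pushed 20 mm or more from its place (distance of any of spool_1, thinner_bottle, glue_pot, wax_tin, skiver, sanding_block from where it was at the start of the episode above 0.02 m).
It fails at once if the spool, bottle, pot or tin is tipped over (angle between any of spool_1, thinner_bottle, glue_pot, wax_tin's own z axis and vertical above 0.5 rad).
It also fails if it takes over 72 s, if anything falls off the work surface, if the arm or the gripper's body presses on something with over 40 N, if the wrist force passes 120 N, or if a joint passes its speed limit or range.

## Working session

There is one attempt and no reset: what is moved stays moved. The work goes in short steps, Python scripts to look and compute and a tool call to move; the robot and the scene stay as the last step left them, time stands still between calls to the robot, and variables do not carry over. Pictures are saved under pics/ and viewed, about 8 in all and at most 12, crops included, and the job is handed in when it is done.

Besides the shell and the picture viewer there is one more tool, called as name(argument=value, ...), one argument or row to a line, values as JSON. drive_tool: Moves the arm, as the interface text tells. Its arguments: {"type":"object","properties":{"plan":{"type":"array","items":{"type":"array"}}},"required":["plan"]}

```bash
ls; mkdir -p pics
cat > h.py <<'E'
import numpy as np, cv2
from scipy.spatial.transform import Rotation as Ro
from plant import ctrl
NAMES="front_grip left_grip right_grip front_pointer left_pointer right_pointer jig spool_1 thinner_bottle glue_pot wax_tin skiver sanding_block".split()
def cal(c):
    k=ctrl.get_calibration(c); K=np.array([[k['fx'],0,k['cx']],[0,k['fy'],k['cy']],[0,0,1.]])
    return K,np.array(k['dist_coeffs'],float),np.array(k['R']),np.array(k['t'])
def proj(c,X):
    K,d,R,t=c; return cv2.projectPoints(np.atleast_2d(np.array(X,float)),cv2.Rodrigues(R)[0],t,K,d)[0][:,0]
def ray(c,p):
    K,d,R,t=c; u=cv2.undistortPoints(np.array([[p]],float),K,d)[0,0]
    v=R.T@np.array([u[0],u[1],1]); return -R.T@t, v/np.linalg.norm(v)
def atz(c,p,z):
    o,v=ray(c,p); return o+v*(z-o[2])/v[2]
E
python3 - <<'E'
from h import *
o=ctrl.get_obs(); print(o)
for c in ['scene','top','wrist']:
    im=ctrl.snapshot(c); cv2.imwrite(f'pics/{c}0.png',im)
    k=cal(c); print(c,'cam at',(-k[2].T@k[3]).round(3), k[2][2].round(2))
    for n in NAMES:
        r=ctrl.landmark_of(c,n); print(n,[(np.round(q['pixel'],1).tolist(),round(q['confidence'],2)) for q in r[:2]])
s=np.hstack([cv2.imread('pics/scene0.png'),cv2.imread('pics/top0.png')]); 
cv2.imwrite('pics/a.png',cv2.resize(cv2.imread('pics/scene0.png'),(800,600)));cv2.imwrite('pics/b.png',cv2.resize(cv2.imread('pics/top0.png'),(800,600)))
E
```

```text
pics
{'clock': 0.0, 'joint_pos': array([ 8.88730210e+01,  2.05912532e+01,  6.34200511e-01, -1.98500048e-02,
       -7.01347276e+01, -1.65062418e+01]), 'qvel': array([ 0.05896586, -0.09458906, -0.00709472, -0.05472864,  0.01660747,
        0.06217711]), 'tau': array([-1.03976232e-03, -5.82718384e+01,  2.93053150e+01,  6.99693024e+00,
        6.76166557e-03, -1.65766774e-04]), 'tool_pos': array([0.20435945, 0.64281891, 0.22562882]), 'orientation': array([  95.01530984,   89.90634141, -102.62467117]), 'force': array([ 0.02000877,  0.44721625, -0.05820379]), 'moment': array([ 0.03086952, -0.03377677,  0.05436472]), 'opening': 0.08752997642120046}
scene cam at [-0.021 -0.478  0.519] [ 0.74  0.45 -0.49]
front_grip [([218.4, 198.9], 0.66), ([282.3, 180.4], 0.59)]
left_grip [([177.0, 167.0], 0.65)]
right_grip [([282.9, 179.6], 0.77)]
front_pointer [([212.6, 199.0], 0.9)]
left_pointer [([193.0, 182.2], 0.6)]
right_pointer [([278.0, 187.2], 0.62)]
jig [([232.3, 227.3], 0.93)]
spool_1 [([238.5, 200.8], 0.85)]
thinner_bottle [([256.5, 191.7], 0.58), ([213.6, 197.5], 0.55)]
glue_pot [([247.4, 280
[... 230 characters left out ...]
[243.4, 217.1], 0.67)]
left_grip [([177.9, 194.5], 0.77)]
right_grip [([276.6, 173.0], 0.5)]
front_pointer [([231.1, 209.5], 0.8)]
left_pointer [([197.1, 190.7], 0.64)]
right_pointer [([267.3, 168.0], 0.61)]
jig [([233.1, 194.5], 0.8)]
spool_1 [([230.2, 173.6], 0.52)]
thinner_bottle [([223.8, 132.7], 0.77)]
glue_pot [([283.8, 245.4], 0.51)]
wax_tin [([162.9, 224.8], 0.87), ([223.0, 132.9], 0.38)]
skiver [([193.4, 258.6], 0.82)]
sanding_block [([314.6, 189.2], 0.65)]
wrist cam at [0.283 0.619 0.384] [-0.29  0.09 -0.95]
front_grip []
left_grip []
right_grip []
front_pointer []
left_pointer []
right_pointer []
jig []
spool_1 []
thinner_bottle []
glue_pot []
wax_tin []
skiver []
sanding_block []
```

View pics/a.png

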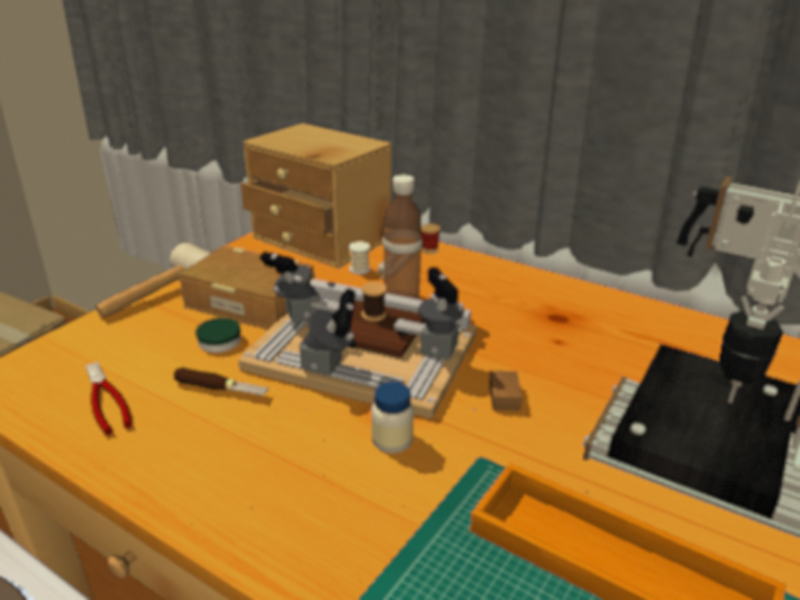

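View pics/b.png

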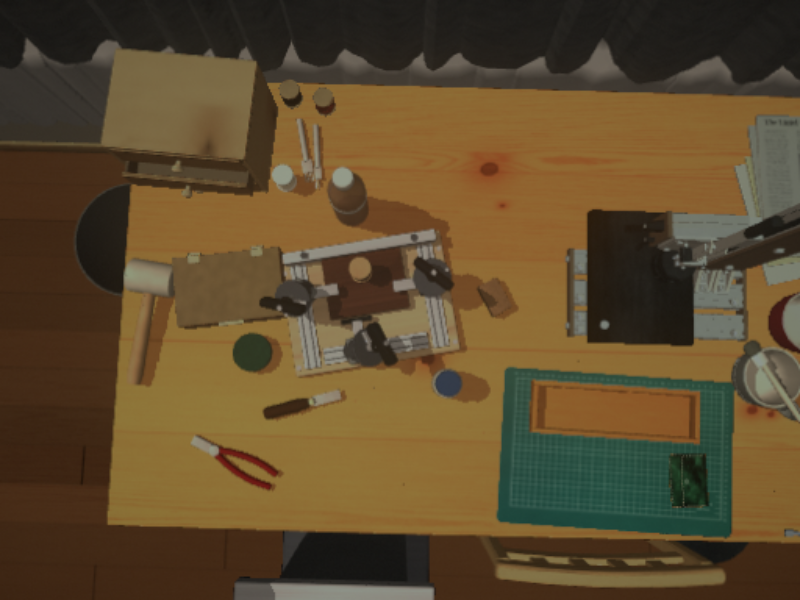

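Run:
```python
from h import *
ks,kt=cal('scene'),cal('top')
def tri(ps,pt):
    a,u=ray(ks,ps); b,v=ray(kt,pt)
    s=np.linalg.lstsq(np.stack([u,-v],1),b-a,rcond=None)[0]; p,q=a+u*s[0],b+v*s[1]
    return (p+q)/2,np.linalg.norm(p-q)
P=dict(front_grip=((218.4,198.9),(243.4,217.1)),left_grip=((177,167),(177.9,194.5)),right_grip=((282.9,179.6),(276.6,173)),
front_pointer=((212.6,199),(231.1,209.5)),left_pointer=((193,182.2),(197.1,190.7)),right_pointer=((278,187.2),(267.3,168)),
jig=((232.3,227.3),(233.1,194.5)),spool=((238.5,200.8),(230.2,173.6)),bottle=((256.5,191.7),(223.8,132.7)),pot=((247.4,280.4),(283.8,245.4)),tin=((138.6,218.4),(162.9,224.8)),skiver=((140,250.5),(193.4,258.6)),block=((322.2,255.2),(314.6,189.2)))
for n,(a,b) in P.items():
    X,e=tri(a,b); print(n,X.round(4),round(e*1000,1))
```

```text
front_grip [ 0.5331 -0.0635  0.1076] 7.0
left_grip [0.584  0.0881 0.1122] 1.0
right_grip [ 0.6387 -0.1405  0.1242] 0.9
front_pointer [ 0.5519 -0.0338  0.0882] 5.3
left_pointer [0.5951 0.0505 0.0814] 6.8
right_pointer [ 0.6556 -0.1202  0.0927] 1.2
jig [ 0.6017 -0.0376 -0.0074] 7.3
spool [ 0.6482 -0.0276  0.0334] 0.2
bottle [ 0.7628 -0.0046 -0.0055] 0.4
pot [ 0.4706 -0.1672  0.0018] 3.4
tin [ 0.5136  0.1453 -0.0011] 6.4
skiver [ 0.4313  0.0617 -0.0019] 2.1
block [ 0.6189 -0.2464 -0.0059] 0.3
```

The scene view shows the jig with its three black knobs: front at (340,310), left at (280,265) and right at (440,285) in the enlarged picture. The spool stands on the panel. The top view agrees, and shows a jig yaw of about +8°. Next I'll bring the wrist camera over the jig for accurate poses.

```bash
cat >> h.py <<'E'
def pose():
    o=ctrl.get_obs(); return np.array(o['tool_pos']),Ro.from_euler('xyz',o['orientation'],degrees=True),o
def delta(p,R):
    p0,R0,_=pose(); d=R0.inv().apply(np.array(p)-p0); w=(R0.inv()*R).as_rotvec(degrees=True)
    return d.round(4).tolist(),w.round(2).tolist()
E
python3 - <<'E'
from h import *
p,R,o=pose(); print(R.as_matrix().round(3))
k=cal('wrist'); c=-k[2].T@k[3]; print('cam in tool',R.inv().apply(c-p).round(3),'dir',R.inv().apply(k[2][2]).round(3))
print(k[0])
print(delta([0.5,-0.03,0.36],Ro.from_euler('z',-90,degrees=True)*R))
print(delta([0.45,0.4,0.36],Ro.from_euler('z',-45,degrees=True)*R))
E
```

```text
[[ 0.    -0.303 -0.953]
 [ 0.    -0.953  0.303]
 [-1.    -0.     0.   ]]
cam in tool [-0.158 -0.001 -0.082] dir [0.953 0.001 0.302]
[[303.61369154   0.         252.18571464]
 [  0.         303.61369154 191.52701792]
 [  0.           0.           1.        ]]
([-0.1335, 0.5521, -0.4856], [90.0, 0.0, -0.0])
([-0.1334, 0.1574, -0.3076], [45.0, 0.0, -0.0])
```

drive_tool(
  plan=[
    [[-0.133,0.157,-0.308],[45,0,0],1],
    [[-0.133,0.157,-0.308],[45,0,0],1],
    [[-0.133,0.157,-0.308],[45,0,0],1],
    [[-0.133,0.157,-0.308],[45,0,0],1],
    [[-0.133,0.157,-0.308],[45,0,0],1],
    [[-0.133,0.157,-0.308],[45,0,0],1],
    [[-0.133,0.157,-0.308],[45,0,0],1],
    [[-0.133,0.552,-0.486],[90,0,0],1],
    [[-0.133,0.552,-0.486],[90,0,0],1],
    [[-0.133,0.552,-0.486],[90,0,0],1],
    [[-0.133,0.552,-0.486],[90,0,0],1],
    [[-0.133,0.552,-0.486],[90,0,0],1],
    [[-0.133,0.552,-0.486],[90,0,0],1],
    [[-0.133,0.552,-0.486],[90,0,0],1],
    [[-0.133,0.552,-0.486],[90,0,0],1],
    [[-0.133,0.552,-0.486],[90,0,0],1],
    [[-0.133,0.552,-0.486],[90,0,0],1],
    [[-0.133,0.552,-0.486],[90,0,0],1],
    [[-0.133,0.552,-0.486],[90,0,0],1],
    [[-0.133,0.552,-0.486],[90,0,0],1],
  ],
)

```text
clock: 3.77
tool_pos: [0.5009, -0.035, 0.3601]
orientation: [-139.7, 89.9, -67.6]
force: [0.4, 2.1, -0.5]
opening: 0.0875
```

Run:
```python
from h import *
import json
k=cal('wrist'); im=ctrl.snapshot('wrist'); cv2.imwrite('pics/w1.png',im)
K=dict(K=k[0].tolist(),d=k[1].tolist(),R=k[2].tolist(),t=k[3].tolist()); D={}
for n in NAMES[:8]:
    r=ctrl.landmark_of('wrist',n); D[n]=[q['pixel'] for q in r[:1]]; D[n]=[list(map(float,x)) for x in D[n]]
    print(n,[(np.round(q['pixel'],1).tolist(),round(q['confidence'],2)) for q in r[:2]])
json.dump([K,D],open('w1.json','w'))
cv2.imwrite('pics/c.png',cv2.resize(im,(800,600),interpolation=cv2.INTER_CUBIC))
```

```text
front_grip [([225.2, 142.0], 0.96), ([220.7, 163.0], 0.32)]
left_grip [([225.9, 250.7], 0.57)]
right_grip [([129.9, 117.0], 0.56)]
front_pointer [([221.8, 161.1], 0.69)]
left_pointer [([215.8, 223.6], 0.73)]
right_pointer [([132.5, 130.3], 0.58), ([219.3, 163.9], 0.51)]
jig [([195.5, 159.0], 0.75)]
spool_1 [([168.0, 180.2], 0.8)]
```

View pics/c.png

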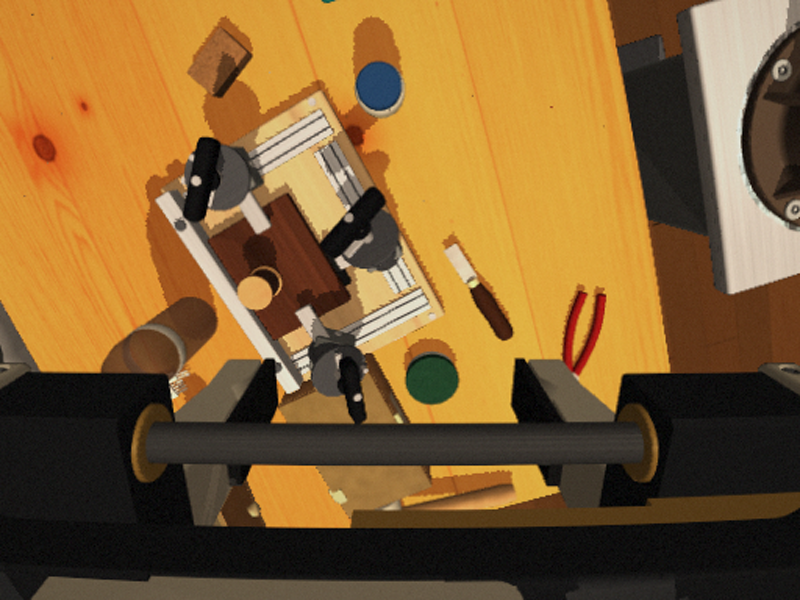

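The wrist view shows all three bars clearly: right at (203,178), front at (352,222) and left at (352,388), with the spool on the panel. I'll get masks and fit a box model of each bar.

Run:
```python
from h import *
import json
M={}
for c in ['wrist','top','scene']:
    im=ctrl.snapshot(c); big=cv2.resize(im,None,fx=3,fy=3,interpolation=cv2.INTER_CUBIC)
    k=cal(c); np.savez(f'k_{c}.npz',K=k[0],d=k[1],R=k[2],t=k[3],im=im)
    for n in NAMES[:3]:
        r=ctrl.cut_out(c,n)
        print(c,n,[(np.round(q['pixel'],1).tolist(),int(q['pixels'].sum()),round(q['confidence'],2)) for q in r[:3]])
        if r:
            m=r[0]['pixels'].astype(np.uint8); M[c+'_'+n]=m
            cs,_=cv2.findContours(cv2.resize(m,None,fx=3,fy=3,interpolation=cv2.INTER_NEAREST),cv2.RETR_EXTERNAL,cv2.CHAIN_APPROX_NONE)
            cv2.drawContours(big,cs,-1,{'f':(0,255,0),'l':(255,0,255),'r':(255,255,0)}[n[0]],1)
    cv2.imwrite(f'pics/m_{c}.png',big)
np.savez('masks.npz',**M)
w=cv2.imread('pics/m_wrist.png')[220:820,260:860]; cv2.imwrite('pics/d.png',w)
```

```text
wrist front_grip [([228.6, 140.0], 940, 0.76), ([125.4, 107.9], 830, 0.72)]
wrist left_grip [([222.3, 245.4], 590, 0.74)]
wrist right_grip [([125.1, 108.8], 942, 0.78)]
top front_grip [([248.6, 226.7], 124, 0.45)]
top left_grip []
top right_grip [([318.8, 189.8], 310, 0.68), ([272.6, 175.9], 193, 0.47)]
scene front_grip [([220.9, 203.1], 349, 0.58), ([180.0, 168.5], 251, 0.5)]
scene left_grip [([179.5, 168.2], 287, 0.85)]
scene right_grip [([280.8, 186.1], 306, 0.62)]
```

View pics/d.png

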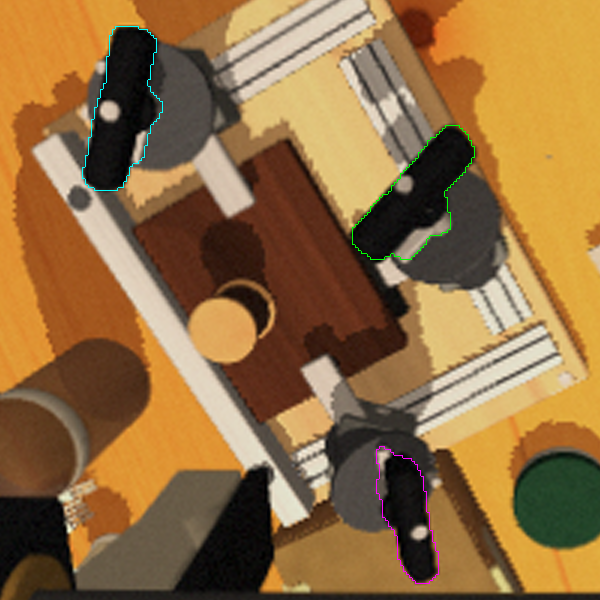

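```bash
cat > fit.py <<'E'
from h import *
import json
from scipy.optimize import least_squares
K0,D=json.load(open('w1.json')); kw=(np.array(K0['K']),np.array(K0['d']),np.array(K0['R']),np.array(K0['t']))
ks,kt=cal('scene'),cal('top')
S=dict(front_grip=(218.4,198.9),left_grip=(177,167),right_grip=(282.9,179.6),front_pointer=(212.6,199),left_pointer=(193,182.2),right_pointer=(278,187.2),jig=(232.3,227.3),spool_1=(238.5,200.8))
T=dict(front_grip=(243.4,217.1),left_grip=(177.9,194.5),right_grip=(276.6,173),front_pointer=(231.1,209.5),left_pointer=(197.1,190.7),right_pointer=(267.3,168),jig=(233.1,194.5),spool_1=(230.2,173.6))
X={}
for n in S:
    f=lambda x:np.concatenate([proj(kw,x)[0]-D[n][0],proj(ks,x)[0]-S[n],proj(kt,x)[0]-T[n]])
    r=least_squares(f,[.6,0,.08],loss='soft_l1'); X[n]=r.x; print(n,r.x.round(4),f(r.x).round(1))
# fence far/near ends of its top outer & inner edge in the wrist picture (crop d.png: px=(u+260)/3-.., v=(v+220)/3)
px=lambda u,v:((u+260+.5)/3-.5,(v+220+.5)/3-.5)
A=atz(kw,px(47,138),.042);B=atz(kw,px(308,518),.042); print('fence inner ends',A.round(4),B.round(4),np.linalg.norm(A-B),'yaw',np.degrees(np.arctan2(-(B-A)[0],(B-A)[1])))
C=atz(kw,px(585,375),.018); print('front left board corner',C.round(4))
E
python3 fit.py
```

```text
front_grip [ 0.5292 -0.0665  0.1102] [-0.   0.7  1.9  0.1  0.   2.5]
left_grip [0.5824 0.0866 0.1124] [-0.4  0.7 -0.2  0.4  0.8  0.6]
right_grip [ 0.6363 -0.139   0.1236] [-3.  -0.3 -1.   0.5 -0.9  1.1]
front_pointer [ 0.546 -0.038  0.092] [-0.   2.3  1.2  0.2  0.7  3.1]
left_pointer [0.5893 0.0496 0.0841] [-0.8 -0.1  0.1  0.  -1.   3.1]
right_pointer [ 0.6505 -0.1215  0.0944] [-1.4  0.4 -0.9  0.5  0.7  1.9]
jig [ 0.6023 -0.0415 -0.006 ] [ 0.8  0.4 -0.1 -0.   2.7 -1. ]
spool_1 [ 0.6494 -0.028   0.0333] [ 0.7  0.2  0.5 -0.1  0.2 -0.4]
fence inner ends [ 0.7086 -0.1539  0.042 ] [0.6582 0.0911 0.042 ] 0.25018188680976 yaw 11.615107398323124
front left board corner [0.4801 0.0645 0.018 ]
```

```bash
cat >> fit.py <<'E'
print('---')
pc=lambda u,v:((u+.5)*.64-.5,(v+.5)*.64-.5)
obs=[((-.1,.135,.018),px(585,375)),((-.1,-.135,.018),pc(322,83))]
fo=[px(33,148),px(285,527)]; fi=[px(57,132),px(312,512)]
def jw(q,P): return np.array([q[0],q[1],0])+Ro.from_euler('z',q[2]).apply(P)
def f(q):
    r=[]
    for P,u in obs: r.append(proj(kw,jw(q,P))[0]-u)
    for u in fo: r.append([ (Ro.from_euler('z',-q[2]).apply(atz(kw,u,.042)-[q[0],q[1],0])[0]-.1)*600])
    return np.concatenate(r)
r=least_squares(f,[.6,-.035,.2]); q=r.x; print('jig',q.round(4),np.degrees(q[2]),r.fun.round(1))
for n in X: print(n,(Ro.from_euler('z',-q[2]).apply(X[n]-[q[0],q[1],0])*1000).round(1))
for u in fo+fi: print((Ro.from_euler('z',-q[2]).apply(atz(kw,u,.042)-[q[0],q[1],0])*1000).round(1))
E
python3 fit.py | sed '1,/---/d'
```

```text
jig [ 0.5989 -0.0477  0.174 ] 9.967173771051257 [ 2.3  1.3 -0.5 -1.7 -0.4 -1.4]
front_grip [-71.9  -6.5 110.2]
left_grip [  7.  135.1 112.4]
right_grip [ 21.1 -96.3 123.6]
front_pointer [-50.4  18.7  92. ]
left_pointer [ 7.4 97.5 84.1]
right_pointer [ 38.  -81.6  94.4]
jig [ 4.4  5.5 -6. ]
spool_1 [53.1 10.6 33.3]
[  99.3 -123.    42. ]
[ 97.6 125.2  42. ]
[  83.2 -123.6   42. ]
[ 78.3 124.2  42. ]
```

```bash
cat >> h.py <<'E'
YAW=np.radians(10.)
J=Ro.from_euler('z',YAW)
AX=dict(front=np.array([0,-np.sin(.61),np.cos(.61)]),left=np.array([-np.sin(.49)*.7071,np.sin(.49)*.7071,np.cos(.49)]),right=np.array([0,0,1.]))
def frame(n):
    a=J.apply(AX[n]); e1=J.apply([1,0,0]); e1=e1-a*(a@e1); e1/=np.linalg.norm(e1); return a,e1,np.cross(a,e1)
def toolR(n,jaw,tilt=0):
    "jaw angle (deg) in e1,e2; tilt about tool y (deg)"
    a,e1,e2=frame(n); j=np.radians(jaw); y=np.cos(j)*e1+np.sin(j)*e2; x=-a
    return Ro.from_matrix(np.stack([x,y,np.cross(x,y)],1))*Ro.from_euler('y',tilt,degrees=True)
E
python3 - <<'E'
from h import *
print(pose()[2]['joint_pos'].round(1))
g=np.array([.5292,-.0665,.1102]); a=frame('front')[0]
print(delta(g+.1*a,toolR('front',115)),delta(g+.1*a,toolR('front',-65)))
E
```

```text
[ 19.1   0.4  -7.4  -0.  -82.2 -36.7]
([0.1674, -0.065, -0.0767], [36.18, -24.56, 25.72]) ([0.1674, -0.065, -0.0767], [-137.06, -32.94, -31.45])
```

drive_tool(
  plan=[
    [[0.04,-0.016,-0.02],[9,-6.1,6.4],1],
    [[0.084,-0.033,-0.038],[18,-12.3,12.9],1],
    [[0.125,-0.05,-0.058],[27,-18.4,19.3],1],
    [[0.167,-0.065,-0.077],[36.2,-24.6,25.7],1],
    [[0.167,-0.065,-0.077],[36.2,-24.6,25.7],1],
    [[0.167,-0.065,-0.077],[36.2,-24.6,25.7],1],
    [[0.167,-0.065,-0.077],[36.2,-24.6,25.7],1],
    [[0.167,-0.065,-0.077],[36.2,-24.6,25.7],1],
    [[0.167,-0.065,-0.077],[36.2,-24.6,25.7],1],
    [[0.167,-0.065,-0.077],[36.2,-24.6,25.7],1],
  ],
)

```text
clock: 5.65
tool_pos: [0.5392, -0.1236, 0.1925]
orientation: [64.9, 55.1, 99.9]
force: [-0.2, -0.1, 0.8]
opening: 0.0877
```

Run:
```python
from h import *
p,R,o=pose(); print(o['joint_pos'].round(1),p,o['clock'])
g=np.array([.5292,-.0665,.1102]); a=frame('front')[0]; print(delta(g+.1*a,toolR('front',115)))
k=cal('wrist'); im=ctrl.snapshot('wrist'); np.savez('k_f.npz',K=k[0],d=k[1],R=k[2],t=k[3],im=im)
for n in ['front_grip','front_pointer','right_grip','right_pointer','left_grip','left_pointer']:
    print(n,[(np.round(q['pixel'],1).tolist(),round(q['confidence'],2)) for q in ctrl.landmark_of('wrist',n)[:2]], proj(k,{'f':g,'r':[.636,-.139,.1236],'l':[.5824,.0866,.1124]}[n[0]])[0])
cv2.imwrite('pics/e.png',cv2.resize(im,(800,600),interpolation=cv2.INTER_CUBIC))
```

```text
[-16.   23.7   4.4 -31.  -87.9 -33. ] [ 0.53919636 -0.12364826  0.19253845] 5.65
([0.0007, 0.0003, 0.0002], [0.06, 0.0, 0.1])
front_grip [([250.3, 191.6], 0.91)] [252.65626286 191.58039417]
front_pointer [([249.4, 204.8], 0.95)] [252.65626286 191.58039417]
right_grip [] [123.19286998 285.76754124]
right_pointer [] [123.19286998 285.76754124]
left_grip [([309.4, 264.3], 0.85)] [310.0261215  263.84408193]
left_pointer [([285.3, 250.7], 0.8)] [310.0261215  263.84408193]
```

View pics/e.png

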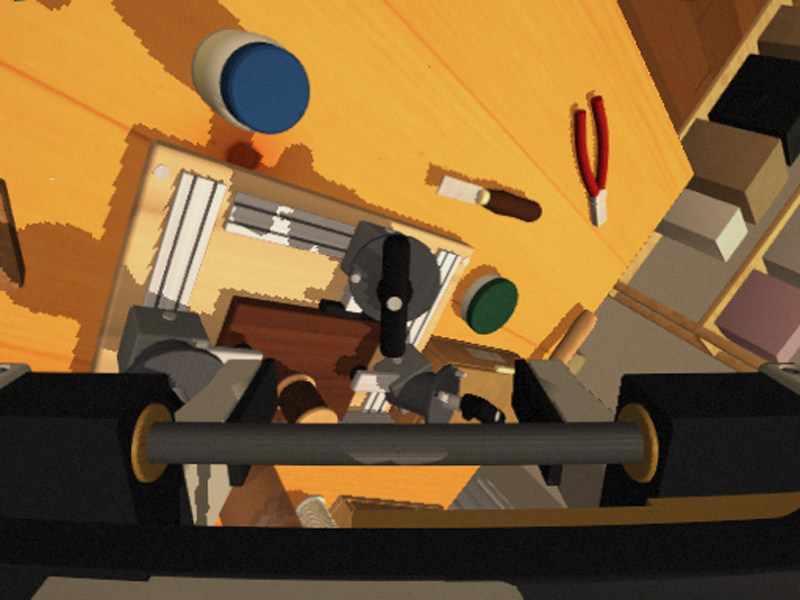

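The view down the front axis shows the front bar centred at (394,295) and aligned with the jaws, with its axis dot at (394,303). The stop pin is at the left of the collar (357,278), roughly 90° clockwise. The gripper body may come close to the right knob, so I'll check clearances numerically.

```bash
cat > clr.py <<'E'
from h import *
G=dict(front=np.array([.5285,-.066,.1102]),left=np.array([.5824,.0866,.1124]),right=np.array([.6363,-.139,.1236]))
def cyl(c,a,r,l0,l1):
    a=np.array(a,float); u=np.cross(a,[.3,.5,.1]);u/=np.linalg.norm(u);v=np.cross(a,u);t=np.linspace(0,2*np.pi,24)
    return np.concatenate([c+a*l+r*s*(np.outer(np.cos(t),u)+np.outer(np.sin(t),v)) for l in np.linspace(l0,l1,12) for s in (.5,1)])
def knob(n,ang):
    a,e1,e2=frame(n); g=G[n]; b=np.cos(ang)*e1+np.sin(ang)*e2; w=np.cross(a,b)
    m=np.array([[i,j,k] for i in np.linspace(-.035,.035,15) for j in (-.0075,0,.0075) for k in (-.011,0,.011)])
    bar=g+m@np.stack([b,w,a])
    return np.concatenate([bar,cyl(g,a,.011,-.034,-.011),cyl(g,a,.030,-.055,-.034)])
def scene(skip,angs):
    S={n:knob(n,np.radians(angs[n])) for n in G if n!=skip}
    for n,p,r,h in [('pot',(.4706,-.1672,0),.0235,.07),('spool',(.649,-.028,.032),.0175,.044),('bottle',(.763,-.005,0),.03,.198),('tin',(.5136,.1453,0),.0315,.021)]:
        S[n]=cyl(np.array(p),[0,0,1],r,0,h)
    o=np.array([.600,-.044,0]); S['fence']=o+J.apply(np.array([[x,y,.042] for x in(.08,.1) for y in np.linspace(-.125,.125,30)]))
    S['desk']=np.array([[x,y,0] for x in np.linspace(.3,.8,51) for y in np.linspace(-.4,.3,71)])
    S['own']=cyl(G[skip],frame(skip)[0],.030,-.055,-.034) if skip else o[None]
    return S
def dist(pts,lo,hi):
    q=np.maximum(np.maximum(lo-pts,pts-hi),0); return np.linalg.norm(q,axis=1).min()*1000
def check(n,bar0,turns,angs,tilt=0,off=0,h=0,gap=.015,flip=0):
    "tool frame boxes, origin at grasp point; bar0 deg; off along bar +x; h above centre"
    S=scene(n,angs); a,e1,e2=frame(n); out=[]
    for t in turns:
        b=np.radians(bar0-t); bx=np.cos(b)*e1+np.sin(b)*e2
        R=toolR(n,bar0-t+90+flip,tilt); o=G[n]+off*bx+h*a; best=('',999)
        for k,P in S.items():
            q=R.inv().apply(P-o); d=dist(q,np.array([-.25,-.0965,-.039]),np.array([-.047,.0965,.039]))
            f=gap/2
            for s in (1,-1):
                lo=np.array([-.047,f if s>0 else -f-.022,-.0105]);hi=np.array([.019,f+.022 if s>0 else -f,.0105]); d=min(d,dist(q,lo,hi))
            if d<best[1]: best=(k,round(d,1))
        out.append((t,)+best)
    return out
E
python3 - <<'E'
from clr import *
A=dict(front=25,left=-135,right=41)
for tilt in (0,-10,10,15,-15):
  for off in (0,-.01):
    print(tilt,off,check('front',25,[0,15,30,45,60,75,90,105],A,tilt,off,.003))
print('open',check('front',25,[0],A,0,0,.003,gap=.088), check('front',25,[0],A,10,-.01,.003,gap=.05))
E
```

```text
0 0 [(0, 'right', np.float64(0.0)), (15, 'right', np.float64(7.1)), (30, 'own', np.float64(18.0)), (45, 'own', np.float64(18.0)), (60, 'own', np.float64(18.0)), (75, 'own', np.float64(18.0)), (90, 'own', np.float64(18.0)), (105, 'own', np.float64(18.0))]
0 -0.01 [(0, 'right', np.float64(0.0)), (15, 'right', np.float64(17.1)), (30, 'own', np.float64(18.0)), (45, 'own', np.float64(18.0)), (60, 'own', np.float64(18.0)), (75, 'own', np.float64(18.0)), (90, 'own', np.float64(18.0)), (105, 'own', np.float64(18.0))]
-10 0 [(0, 'right', np.float64(0.0)), (15, 'own', np.float64(16.5)), (30, 'own', np.float64(16.5)), (45, 'own', np.float64(16.5)), (60, 'own', np.float64(16.5)), (75, 'own', np.float64(16.5)), (90, 'own', np.float64(16.5)), (105, 'own', np.float64(16.5))]
-10 -0.01 [(0, 'right', np.float64(5.7)), (15, 'own', np.float64(16.5)), (30, 'own', np.float64(16.5)), (45, 'own', np.float64(16.5)), (60, 'own', np.float64(16.5)), (75, 'own', np.float64(16.5)), (90, 'own', np.float64(16.5)), (105, 'own', np.float64(16.5))]
10 0 [(0, 'right', np.float64(0.0)), (15, 'right', np.float64(0.0)), 
[... 856 characters left out ...]
np.float64(15.9)), (75, 'own', np.float64(15.9)), (90, 'own', np.float64(15.9)), (105, 'right', np.float64(14.2))]
-15 0 [(0, 'right', np.float64(3.0)), (15, 'own', np.float64(15.9)), (30, 'own', np.float64(15.9)), (45, 'own', np.float64(15.9)), (60, 'own', np.float64(15.9)), (75, 'own', np.float64(15.9)), (90, 'own', np.float64(15.9)), (105, 'own', np.float64(15.9))]
-15 -0.01 [(0, 'right', np.float64(10.1)), (15, 'own', np.float64(16.0)), (30, 'own', np.float64(16.0)), (45, 'own', np.float64(16.0)), (60, 'own', np.float64(16.0)), (75, 'own', np.float64(16.1)), (90, 'own', np.float64(16.0)), (105, 'own', np.float64(16.0))]
open [(0, 'right', np.float64(0.0))] [(0, 'right', np.float64(0.0))]
```

```bash
cat >> clr.py <<'E'
def graspT(n,jaw,tilt,off,h,back=0):
    "TCP pose; jaw-90 = bar angle"
    a,e1,e2=frame(n); b=np.radians(jaw-90); R=toolR(n,jaw,tilt); x=R.as_matrix()[:,0]
    return G[n]+off*(np.cos(b)*e1+np.sin(b)*e2)+h*a+.019*x-back*x,R
def turnrows(n,ts):
    p0,R0,_=pose(); a=frame(n)[0]
    for t in ts:
        Q=Ro.from_rotvec(-a*t,degrees=True); d,w=delta(G[n]+Q.apply(p0-G[n]),Q*R0); print(t,np.round(d,4).tolist(),np.round(w,1).tolist())
E
python3 - <<'E'
from clr import *
A=dict(front=25,left=-135,right=41)
print(check('front',15,[0,15,30],A,-12,-.008,.003,gap=.06), check('front',15,[0],A,-12,-.008,.033,gap=.06),check('front',15,[0],A,-12,-.008,.063,gap=.06))
for b in(.06,.03,0): print(delta(*graspT('front',105,-12,-.008,.003,b)))
E
```

```text
[(0, 'own', np.float64(16.7)), (15, 'own', np.float64(16.6)), (30, 'own', np.float64(16.6))] [(0, 'right', np.float64(21.1))] [(0, 'right', np.float64(39.9))]
([0.0579, 0.0027, -0.0172], [10.08, -11.94, -1.01])
([0.0872, 0.0016, -0.0111], [10.08, -11.94, -1.01])
([0.1166, 0.0006, -0.0049], [10.08, -11.94, -1.01])
```

drive_tool(
  plan=[
    [[0.03,0.002,-0.012],[5,-6,-0.5],0.7],
    [[0.058,0.0027,-0.0172],[10.1,-11.9,-1],0.7],
    [[0.058,0.0027,-0.0172],[10.1,-11.9,-1],0.7],
    [[0.0725,0.002,-0.0142],[10.1,-11.9,-1],0.7],
    [[0.0872,0.0016,-0.0111],[10.1,-11.9,-1],0.7],
    [[0.1,0.001,-0.008],[10.1,-11.9,-1],0.7],
    [[0.11,0.0008,-0.0062],[10.1,-11.9,-1],0.7],
    [[0.1166,0.0006,-0.0049],[10.1,-11.9,-1],0.7],
    [[0.1166,0.0006,-0.0049],[10.1,-11.9,-1],0.7],
    [[0.1166,0.0006,-0.0049],[10.1,-11.9,-1],0.7],
  ],
)

```text
clock: 6.83
tool_pos: [0.5233, -0.0585, 0.0967]
orientation: [60.4, 50.5, 81.8]
force: [0.4, -0.4, 0.8]
opening: 0.0614
```

Run:
```python
from clr import *
p,R,o=pose(); print(o['clock'],o['force'],delta(*graspT('front',105,-12,-.008,.003,0)))
k=cal('wrist'); im=ctrl.snapshot('wrist'); cv2.imwrite('pics/f.png',cv2.resize(im,None,fx=1.5,fy=1.5))
```

```text
6.8333 [ 0.42243505 -0.39158555  0.77031269] ([-0.0003, -0.0001, -0.0001], [0.03, -0.1, -0.02])
```

View pics/f.png

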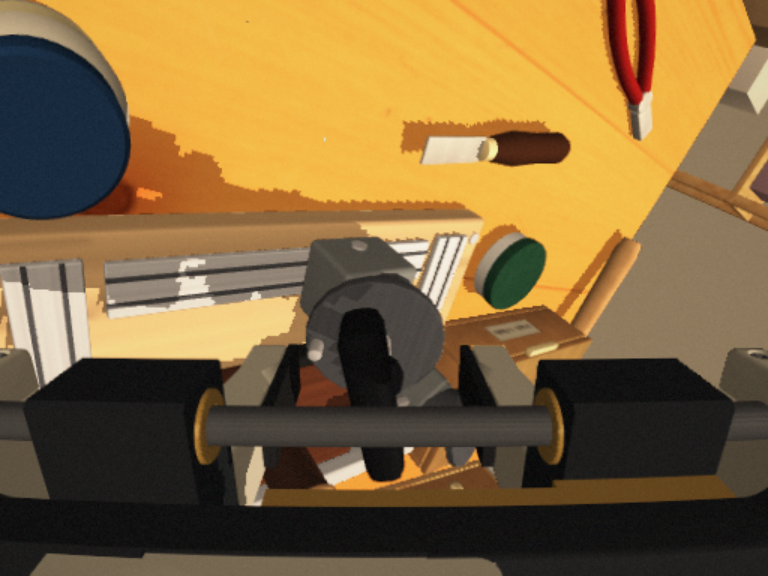

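The bar lies between the fingers, pre-rotated about 10° as intended, and the stop pin is visible at (316,350). Closing on the bar.

drive_tool(
  plan=[
    [[0,0,0],[0,0,0],0],
    [[0,0,0],[0,0,0],0],
    [[0,0,0],[0,0,0],0],
    [[0,0,0],[0,0,0],0],
    [[0,0,0],[0,0,0],0],
    [[0,0,0],[0,0,0],0],
    [[0,0,0],[0,0,0],0],
    [[0,0,0],[0,0,0],0],
  ],
)

```text
clock: 7.55
tool_pos: [0.5241, -0.0599, 0.0965]
orientation: [60.3, 50.6, 81.6]
force: [2.6, -3.6, -5.4]
opening: 0.02
```

Run:
```python
from clr import *
p,R,o=pose(); print(o['clock'],o['opening'],o['joint_pos'].round(1),o['force'],o['moment'])
turnrows('front',list(range(6,109,6)))
```

```text
7.55 0.02001655637948844 [-16.9  23.3 -10.1 -42.1 -69.7 -31.9] [ 2.63522205 -3.59352032 -5.39919477] [-4.44322017 -0.32868259 -0.76072879]
6 [-0.0, 0.0004, -0.0001] [5.9, 0.0, -1.2]
12 [-0.0, 0.0008, -0.0002] [11.7, 0.0, -2.5]
18 [-0.0001, 0.0012, -0.0002] [17.6, 0.0, -3.7]
24 [-0.0001, 0.0017, -0.0002] [23.5, 0.1, -5.0]
30 [-0.0, 0.0021, -0.0002] [29.4, 0.1, -6.2]
36 [-0.0, 0.0025, -0.0001] [35.2, 0.1, -7.4]
42 [0.0, 0.0029, 0.0001] [41.1, 0.1, -8.7]
48 [0.0, 0.0033, 0.0002] [47.0, 0.1, -9.9]
54 [0.0001, 0.0036, 0.0005] [52.8, 0.1, -11.2]
60 [0.0001, 0.004, 0.0007] [58.7, 0.2, -12.4]
66 [0.0002, 0.0043, 0.001] [64.6, 0.2, -13.7]
72 [0.0003, 0.0045, 0.0013] [70.4, 0.2, -14.9]
78 [0.0003, 0.0048, 0.0016] [76.3, 0.2, -16.2]
84 [0.0004, 0.005, 0.002] [82.2, 0.2, -17.4]
90 [0.0005, 0.0051, 0.0024] [88.0, 0.2, -18.6]
96 [0.0006, 0.0053, 0.0028] [93.9, 0.2, -19.9]
102 [0.0007, 0.0053, 0.0032] [99.8, 0.3, -21.1]
108 [0.0007, 0.0054, 0.0036] [105.7, 0.3, -22.4]
```

drive_tool(
  plan=[
    [[0,0.0004,0],[5.9,0,-1.2],0],
    [[0,0.0008,0],[11.7,0,-2.5],0],
    [[0,0.0012,0],[17.6,0,-3.7],0],
    [[0,0.0017,0],[23.5,0,-5],0],
    [[0,0.0021,0],[29.4,0,-6.2],0],
    [[0,0.0025,0],[35.2,0,-7.4],0],
    [[0,0.0029,0],[41.1,0,-8.7],0],
    [[0,0.0033,0.0002],[47,0,-9.9],0],
    [[0,0.0036,0.0005],[52.8,0,-11.2],0],
    [[0,0.004,0.0007],[58.7,0,-12.4],0],
    [[0,0.004,0.0007],[58.7,0,-12.4],0],
    [[0,0.004,0.0007],[58.7,0,-12.4],0],
    [[0,0.004,0.0007],[58.7,0,-12.4],0],
  ],
)

```text
clock: 8.63
tool_pos: [0.5242, -0.0577, 0.098]
orientation: [118.9, 62.6, 81.2]
force: [5.3, -5.0, -11.5]
opening: 0.0204
```

Run:
```python
from clr import *
p,R,o=pose(); print(o['clock'],o['opening'],o['joint_pos'].round(1),o['force'].round(1),o['moment'].round(2))
turnrows('front',[6,12,18,24,30,36,42])
im=ctrl.snapshot('wrist'); cv2.imwrite('pics/g.png',cv2.resize(im,None,fx=1.5,fy=1.5))
```

```text
8.6333 0.020378065225991414 [  -7.5   18.3  -14.5  -31.9  -60.7 -103.3] [  5.3  -5.  -11.5] [-5.01 -1.65 -1.18]
6 [-0.0, 0.0002, -0.0002] [5.9, 0.0, -1.3]
12 [-0.0001, 0.0005, -0.0003] [11.7, 0.0, -2.5]
18 [-0.0001, 0.0007, -0.0004] [17.6, 0.0, -3.8]
24 [-0.0001, 0.001, -0.0005] [23.5, 0.0, -5.1]
30 [-0.0001, 0.0013, -0.0006] [29.3, 0.0, -6.4]
36 [-0.0001, 0.0016, -0.0006] [35.2, 0.1, -7.6]
42 [-0.0001, 0.0019, -0.0006] [41.0, 0.1, -8.9]
```

View pics/g.png

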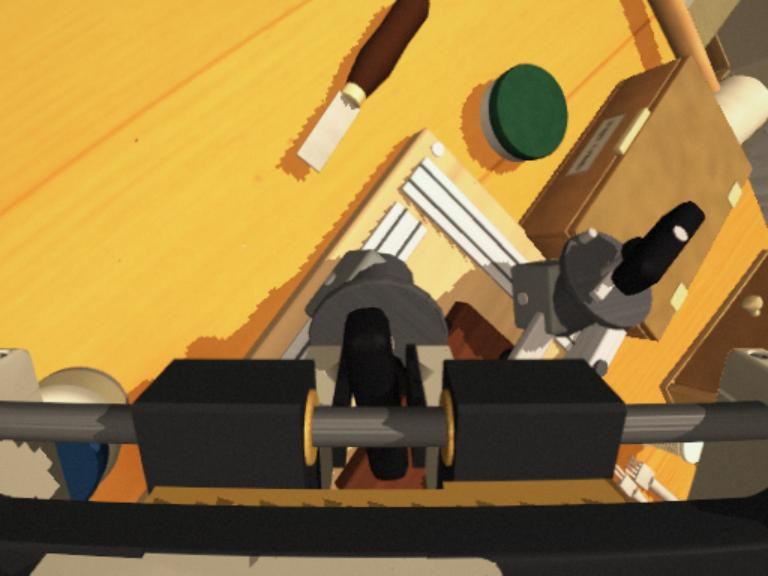

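The bar turned, but the opening of 20 mm says the fingertips sit on the 22 mm hub rather than the bar. The bar therefore lags by about 8° in the jaws. I'll open slightly, back off 10 mm along the axis and regrip the bar alone.

Run:
```python
from clr import *
p,R,o=pose(); print(R.inv().apply(frame('front')[0])*.010)
```

```text
[-9.77342031e-03 -1.40349274e-05  2.11661488e-03]
```

drive_tool(
  plan=[
    [[0,0,0],[0,0,0],0.45],
    [[0,0,0],[0,0,0],0.45],
    [[0,0,0],[0,0,0],0.45],
    [[-0.005,0,0.001],[0,0,0],0.45],
    [[-0.0098,0,0.002],[0,0,0],0.45],
    [[-0.0098,0,0.002],[0,0,0],0.45],
    [[-0.0098,0,0.002],[0,0,0],0],
    [[-0.0098,0,0.002],[0,0,0],0],
    [[-0.0098,0,0.002],[0,0,0],0],
    [[-0.0098,0,0.002],[0,0,0],0],
    [[-0.0098,0,0.002],[0,0,0],0],
    [[-0.0098,0,0.002],[0,0,0],0],
  ],
)

```text
clock: 9.68
tool_pos: [0.5247, -0.0634, 0.1061]
orientation: [119.0, 62.6, 81.3]
force: [-1.4, -1.6, 1.3]
opening: 0.0157
```

Run:
```python
from clr import *
p,R,o=pose(); print(o['clock'],o['opening'],o['joint_pos'].round(1),o['force'].round(1),o['moment'].round(2))
a,e1,e2=frame('front'); y=R.as_matrix()[:,1]; print('bar angle',np.degrees(np.arctan2(y@e2,y@e1))-90)
turnrows('front',[6,12,18,24,30,36,42])
im=ctrl.snapshot('wrist'); cv2.imwrite('pics/g.png',cv2.resize(im,None,fx=1.5,fy=1.5))
```

```text
9.6833 0.0156752492472388 [  -8.    17.9  -13.9  -31.5  -61.8 -103.5] [-1.4 -1.6  1.3] [-1.85  0.66  0.4 ]
bar angle -45.03559899042232
6 [-0.0, 0.0003, -0.0002] [5.9, 0.0, -1.3]
12 [-0.0001, 0.0006, -0.0004] [11.7, 0.0, -2.5]
18 [-0.0001, 0.0009, -0.0005] [17.6, 0.0, -3.8]
24 [-0.0001, 0.0012, -0.0006] [23.5, 0.0, -5.1]
30 [-0.0002, 0.0016, -0.0007] [29.3, 0.1, -6.3]
36 [-0.0002, 0.0019, -0.0007] [35.2, 0.1, -7.6]
42 [-0.0002, 0.0023, -0.0008] [41.1, 0.1, -8.9]
```

drive_tool(
  plan=[
    [[0,0.0003,0],[5.9,0,-1.3],0],
    [[0,0.0006,0],[11.7,0,-2.5],0],
    [[0,0.0009,0],[17.6,0,-3.8],0],
    [[0,0.0012,-0.0005],[23.5,0,-5.1],0],
    [[0,0.0012,-0.0005],[23.5,0,-5.1],0],
    [[0,0.0012,-0.0005],[23.5,0,-5.1],0],
  ],
)

```text
clock: 10.23
tool_pos: [0.5252, -0.0627, 0.1065]
orientation: [149.6, 66.2, 89.5]
force: [-1.0, -4.4, -1.8]
opening: 0.0172
```

Run:
```python
from clr import *
p,R,o=pose(); print(o['clock'],o['opening'],o['joint_pos'].round(1),o['force'].round(1),o['moment'].round(2))
a,e1,e2=frame('front'); y=R.as_matrix()[:,1]; print('bar angle',np.degrees(np.arctan2(y@e2,y@e1))-90, 'moment about a',o['moment']@a)
turnrows('front',[6,12,18,24,30,36,42])
for c in ('wrist','scene'):
    im=ctrl.snapshot(c); cv2.imwrite(f'pics/h_{c}.png',im)
a=cv2.resize(cv2.imread('pics/h_wrist.png')[140:320,150:350],None,fx=2,fy=2); b=cv2.resize(cv2.imread('pics/h_scene.png')[150:250,150:330],(640,360),interpolation=cv2.INTER_CUBIC)[:,:400]
cv2.imwrite('pics/h.png',np.hstack([a,b]))
```

```text
10.2333 0.01716924728584035 [  -4.7   18.5  -13.2  -26.8  -62.9 -132. ] [-1.  -4.4 -1.8] [-2.92 -0.4   0.86]
bar angle -68.81914762738076 moment about a 0.6399359396978807
6 [-0.0, 0.0002, -0.0002] [5.9, 0.0, -1.3]
12 [-0.0001, 0.0004, -0.0004] [11.7, 0.0, -2.6]
18 [-0.0001, 0.0007, -0.0005] [17.6, 0.1, -3.8]
24 [-0.0002, 0.001, -0.0007] [23.4, 0.1, -5.1]
30 [-0.0002, 0.0012, -0.0008] [29.3, 0.1, -6.4]
36 [-0.0002, 0.0015, -0.0009] [35.2, 0.1, -7.7]
42 [-0.0002, 0.0018, -0.0009] [41.0, 0.2, -8.9]
```

View pics/h.png

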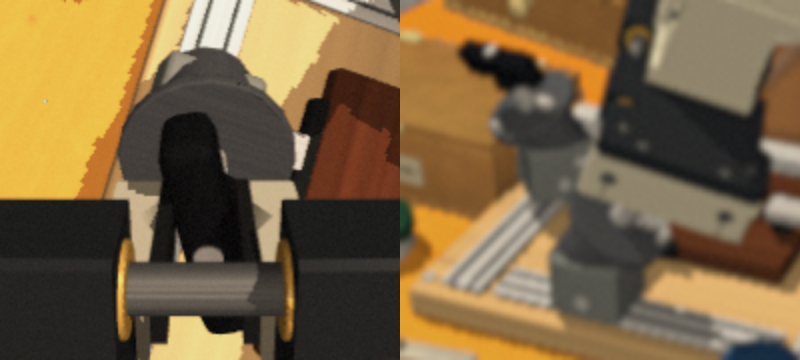

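drive_tool(
  plan=[
    [[0,0.0002,0],[5.9,0,-1.3],0],
    [[0,0.0003,-0.0002],[8.8,0,-2],0],
    [[0,0.0003,-0.0002],[8.8,0,-2],0],
    [[0,0.0003,-0.0002],[8.8,0,-2],0],
  ],
)

```text
clock: 10.67
tool_pos: [0.5252, -0.063, 0.1065]
orientation: [162.4, 67.1, 94.0]
force: [-1.8, -4.8, -2.0]
opening: 0.0202
```

Run:
```python
from clr import *
p,R,o=pose(); print(o['clock'],o['opening'],o['joint_pos'].round(1),o['force'].round(1),o['moment'].round(2))
a,e1,e2=frame('front'); y=R.as_matrix()[:,1]; print('bar angle',np.degrees(np.arctan2(y@e2,y@e1))-90, 'moment about a',o['moment']@a)
print('back',R.inv().apply(a)*.07)
```

```text
10.6667 0.020209477129038658 [  -3.9   19.1  -12.5  -25.4  -64.1 -142.1] [-1.8 -4.8 -2. ] [-3.3  -0.51  1.27]
bar angle -77.71200766683006 moment about a 1.0021530384082817
back [-0.06838315 -0.00036185  0.01495372]
```

The opening rose from 15.7 to 20.2 mm and the moment rose to 1.0 N m with no matching bar motion, so the front knob is on its stop. Releasing and backing off along the axis.

drive_tool(
  plan=[
    [[0,0,0],[0,0,0],0.6],
    [[0,0,0],[0,0,0],0.6],
    [[0,0,0],[0,0,0],0.6],
    [[0,0,0],[0,0,0],0.6],
    [[-0.01,0,0.002],[0,0,0],0.6],
    [[-0.04,0,0.009],[0,0,0],0.6],
    [[-0.078,0,0.017],[0,0,0],0.6],
    [[-0.098,0,0.021],[0,0,0],0.6],
    [[-0.098,0,0.021],[0,0,0],0.6],
  ],
)

```text
clock: 11.42
tool_pos: [0.538, -0.1222, 0.1939]
orientation: [161.4, 67.3, 93.0]
force: [0.5, -0.6, -0.2]
opening: 0.0522
```

Run:
```python
from clr import *
p,R,o=pose(); print(o['clock'],p.round(3),o['joint_pos'].round(1),o['force'].round(1))
k=cal('wrist'); im=ctrl.snapshot('wrist'); cv2.imwrite('pics/i.png',cv2.resize(im,(800,600),interpolation=cv2.INTER_CUBIC))
np.savez('k_i.npz',K=k[0],d=k[1],R=k[2],t=k[3],im=im)
print(proj(k,np.array([G['front'],G['left'],G['right']])))
for n in NAMES[:6]: print(n,[(np.round(q['pixel'],1).tolist(),round(q['confidence'],2)) for q in ctrl.landmark_of('wrist',n)[:2]])
```

```text
11.4167 [ 0.538 -0.122  0.194] [  -9.3   16.8   -3.7  -22.9  -75.8 -142.2] [ 0.5 -0.6 -0.2]
[[251.81615344 169.74243324]
 [359.88143282  42.2428649 ]
 [343.29223166 294.37220359]]
front_grip [([250.2, 172.4], 0.74)]
left_grip [([358.1, 46.8], 0.85), ([202.8, 64.1], 0.56)]
right_grip []
front_pointer [([257.5, 179.5], 0.95)]
left_pointer [([346.3, 83.8], 0.88)]
right_pointer []
```

View pics/i.png

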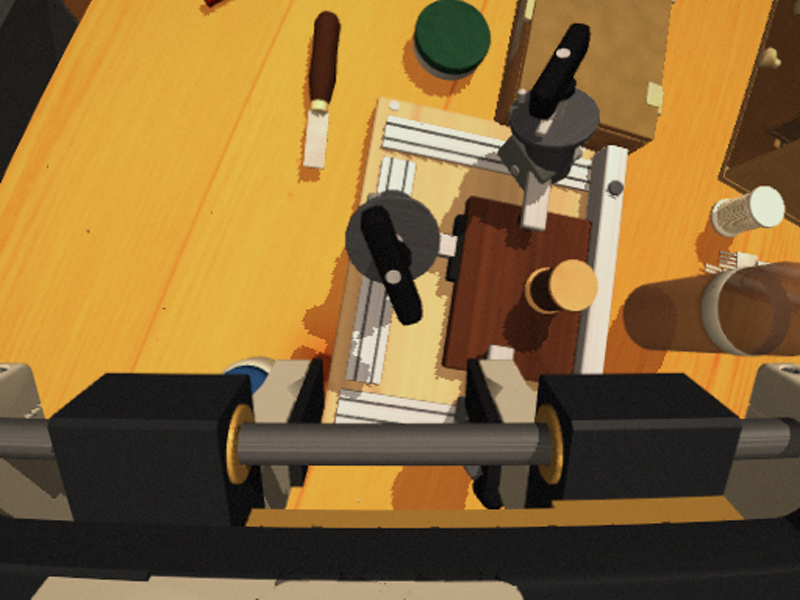

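The front bar has turned and its pointer has reached the pin. In this view the left knob shows its bar centre at (560,72), axis dot at (563,52), pointer at about (543,125) and pin at about (520,97). I'll fit the left knob's axis azimuth, position and bar angle from all the views.

```bash
cat > fl.py <<'E'
from clr import *
import json
from scipy.optimize import least_squares
def ld(f): z=np.load(f); return (z['K'],z['d'],z['R'],z['t'])
kw,kf,ki,ks,kt=ld('k_wrist.npz'),ld('k_f.npz'),ld('k_i.npz'),cal('scene'),cal('top')
s=.64
# (cam, point, pixel, weight) point: g grip, d dot, p pointer tip, c collar centre
O=[(kw,'g',(225.9,250.7),.5),(kf,'g',(309.4,264.3),.7),(ki,'g',(358.1,46.8),1),(ks,'g',(177,167),1),(kt,'g',(177.9,194.5),1),
(kw,'d',(226.0,250.7),1),(ki,'d',(360,33),1),
(kw,'p',(215.8,223.6),.7),(kf,'p',(285.3,250.7),.7),(ki,'p',(346.3,83.8),.7),(ks,'p',(193,182.2),.7),(kt,'p',(197.1,190.7),.4),
(ki,'c',(355,75.5),1),(kw,'c',((380+260.5)/3-.5,(480+220.5)/3-.5),.7)]
def mod(q):
    g=q[:3];ph=q[3]+YAW;a=np.array([np.sin(.49)*np.cos(ph),np.sin(.49)*np.sin(ph),np.cos(.49)])
    e1=J.apply([1,0,0]);e1=e1-a*(a@e1);e1/=np.linalg.norm(e1);e2=np.cross(a,e1);b=np.cos(q[4])*e1+np.sin(q[4])*e2
    return dict(g=g,d=g+.011*a,p=g-.0295*a+.026*b,c=g-.036*a),a,b
def f(q):
    m=mod(q)[0]; return np.concatenate([w*(proj(k,m[n])[0]-u) for k,n,u,w in O])
for t0 in np.radians([0,-60,-120,180,60,120]):
    r=least_squares(f,[.582,.087,.112,np.radians(135),t0],loss='soft_l1')
    print(round(r.cost,1),r.x[:3].round(4),np.degrees(r.x[3:]).round(1)%360)
    if t0==np.radians(-60): R=r
R=min([least_squares(f,[.582,.087,.112,np.radians(135),t],loss='soft_l1') for t in np.radians([0,-90,90,180])],key=lambda r:r.cost)
print(f(R.x).reshape(-1,2).round(1).tolist())
print((J.inv().apply(R.x[:3]-[.600,-.044,0])*1000).round(1))
im=cv2.resize(np.load('k_i.npz')['im'],None,fx=3,fy=3,interpolation=cv2.INTER_CUBIC); im2=cv2.resize(np.load('k_wrist.npz')['im'],None,fx=3,fy=3,interpolation=cv2.INTER_CUBIC)
m,a,b=mod(R.x); w=np.cross(a,b)
for I,k in ((im,ki),(im2,kw)):
    box=[m['g']+i*.035*b+j*.0075*w+.011*a for i,j in((1,1),(1,-1),(-1,-1),(-1,1))]
    cv2.polylines(I,[((proj(k,box)+.5)*3).astype(int)],True,(0,255,0),1)
    t=np.linspace(0,6.28,40); cv2.polylines(I,[((proj(k,[m['g']-.034*a+.03*(np.cos(x)*b+np.sin(x)*w) for x in t])+.5)*3).astype(int)],True,(255,255,0),1)
    for x in (m['p'],m['g']-.0295*a): cv2.circle(I,tuple(((proj(k,x)[0]+.5)*3).astype(int)),4,(0,0,255),1)
cv2.imwrite('pics/j.png',np.hstack([im[0:400,900:1300],im2[580:980,480:880]]))
E
python3 fl.py
```

```text
15.1 [0.5822 0.0848 0.1121] [135.  242.6]
15.1 [0.5822 0.0848 0.1121] [135.  242.6]
15.1 [0.5822 0.0848 0.1121] [135.  242.6]
15.1 [0.5822 0.0848 0.1121] [135.  242.6]
74.9 [0.5828 0.0829 0.1123] [129.7 103.6]
74.9 [0.5828 0.0829 0.1123] [129.7 103.6]
[[-1.5, -1.9], [-0.1, -0.6], [0.9, -2.9], [0.4, 0.7], [1.5, 0.7], [-0.2, 0.2], [0.7, 0.7], [-0.8, -0.7], [-2.2, 0.4], [-1.8, 0.7], [-1.3, -1.7], [-1.0, 1.6], [-0.7, -2.1], [1.1, 1.0]]
[  4.9 129.9 112.1]
```

View pics/j.png

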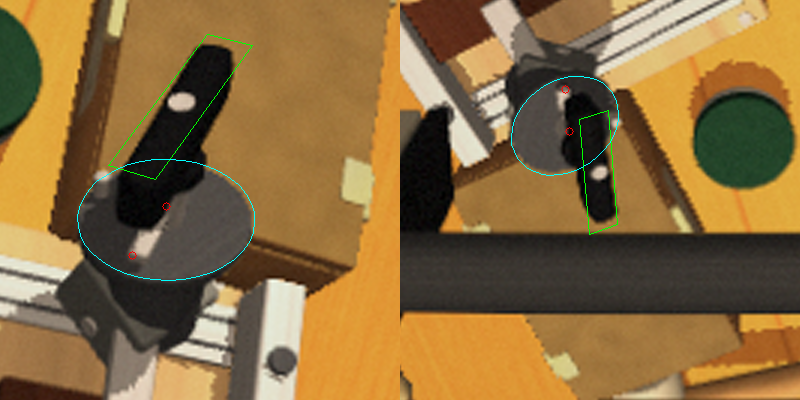

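The collar and the axis azimuth of 135° fit well, but the drawn bar is off by about 7 mm because the dot isn't exactly on the axis. I'll refine the left and right knobs by silhouette, numerically.

```bash
cat > sil.py <<'E'
import io,contextlib
with contextlib.redirect_stdout(io.StringIO()):
    from fl import *
from scipy.optimize import minimize
def fr(n): return frame(n)
def hulls(n,g,th):
    a,e1,e2=fr(n); b=np.cos(th)*e1+np.sin(th)*e2; w=np.cross(a,b)
    bar=[g+i*b+j*w+k*a for i in(-.0335,.0335) for j in(-.0075,.0075) for k in(-.011,.011)]+[g+i*b+k*a for i in(-.035,.035) for k in(-.011,.011)]
    hub=cyl(g,a,.011,-.022,-.011); return np.array(bar),hub
def render(k,n,g,th):
    m=np.zeros((384*4,512*4),np.uint8)
    for P in hulls(n,g,th): cv2.fillConvexPoly(m,cv2.convexHull(((proj(k,P)+.5)*4).astype(np.int32)),1)
    return cv2.resize(m.astype(np.float32),(512,384),interpolation=cv2.INTER_AREA)
def fitk(n,g0,th0,views,pri=1.0):
    ob=[]
    for k,im in views:
        v=im.max(2).astype(float); roi=render(k,n,np.array(g0),th0); roi=cv2.dilate((roi>0).astype(np.uint8),np.ones((9,9)))
        ob.append((k,np.clip((62-v)/25,0,1)*roi,roi))
    def c(q):
        s=0
        for k,o,roi in ob: s+=np.abs(render(k,n,np.array(g0)+q[:3]/1000,th0+q[3]/50)-o)[roi>0].sum()/o.sum()
        return s+pri*.002*(q[:3]@q[:3])
    best=min([minimize(c,x0,method='Nelder-Mead',options=dict(initial_simplex=np.array(x0)+np.vstack([np.zeros(4),np.eye(4)*5]),maxiter=300)) for x0 in ([0,0,0,0.],[0,0,0,6.],[0,0,0,-6.])],key=lambda r:r.fun)
    q=best.x; return np.array(g0)+q[:3]/1000,np.degrees(th0+q[3]/50),c(np.zeros(4)),best.fun
if __name__=='__main__':
    L=lambda f:(ld(f),np.load(f)['im'])
    W,F,I=L('k_wrist.npz'),L('k_f.npz'),L('k_i.npz')
    print('left',fitk('left',R.x[:3],R.x[4],[W,I]))
    print('right',fitk('right',[.6363,-.139,.1236],np.radians(41),[W]))
    print('front before',fitk('front',[.5285,-.066,.1102],np.radians(25),[W,F]))
    print('front now',fitk('front',[.5285,-.066,.1102],np.radians(-60),[I]))
E
time python3 sil.py
```

```text
left (array([0.58218059, 0.08394097, 0.10914807]), np.float64(248.40718938131977), np.float64(0.9957114807251513), np.float64(0.8095652479624994))
right (array([ 0.63443444, -0.14009852,  0.12174239]), np.float64(39.152915763194194), np.float64(0.4055954228083785), np.float64(0.32442686706757384))
front before (array([ 0.5288845 , -0.06534625,  0.10717791]), np.float64(22.473919368676846), np.float64(0.6800781946176193), np.float64(0.5209270806684974))
front now (array([ 0.52838336, -0.06700577,  0.10896176]), np.float64(-59.73308850925937), np.float64(0.2981908113132386), np.float64(0.2501407261627139))
real	0m52.387s
user	0m47.061s
sys	0m10.595s
```

```bash
sed -i "s/^G=dict.*/G=dict(front=np.array([.5285,-.066,.1085]),left=np.array([.5822,.0842,.110]),right=np.array([.6348,-.1398,.1222]))/" clr.py
python3 - <<'E'
from clr import *
z=np.load('k_i.npz'); k=(z['K'],z['d'],z['R'],z['t'])
a,e1,e2=frame('left'); o,v=ray(k,(332.8,62)); c=G['left']-.031*a; X=o+v*((c-o)@a)/(v@a)-c; print('pin r',np.linalg.norm(X),'ang',np.degrees(np.arctan2(X@e2,X@e1))%360)
o,v=ray(k,(347.5,80)); X=o+v*((c-o)@a)/(v@a)-c; print('pointer r',np.linalg.norm(X),'ang',np.degrees(np.arctan2(X@e2,X@e1))%360)
A=dict(front=-60,left=0,right=39)
for tilt in(0,10,-10): print(tilt,check('left',247,range(0,110,15),A,tilt,0,.012,flip=180),check('left',247,[0],A,tilt,0,.05,flip=180,gap=.06))
print(delta(*graspT('left',157,0,0,.012,.10)), delta(*graspT('left',157,0,0,.012,.10)))
# midway via high
p,R=graspT('left',157,0,0,.012,.10); print(p)
E
```

```text
pin r 0.025886068793901693 ang 145.8716814014435
pointer r 0.014623693280040493 ang 242.49690753411778
0 [(0, 'own', np.float64(27.0)), (15, 'own', np.float64(27.0)), (30, 'own', np.float64(27.0)), (45, 'own', np.float64(27.0)), (60, 'own', np.float64(27.0)), (75, 'own', np.float64(27.0)), (90, 'own', np.float64(27.0)), (105, 'own', np.float64(27.0))] [(0, 'own', np.float64(65.0))]
10 [(0, 'own', np.float64(25.5)), (15, 'own', np.float64(25.5)), (30, 'own', np.float64(25.5)), (45, 'own', np.float64(25.5)), (60, 'own', np.float64(25.5)), (75, 'own', np.float64(25.5)), (90, 'own', np.float64(25.5)), (105, 'own', np.float64(25.5))] [(0, 'own', np.float64(63.5))]
-10 [(0, 'own', np.float64(25.5)), (15, 'own', np.float64(25.5)), (30, 'own', np.float64(25.5)), (45, 'own', np.float64(25.5)), (60, 'own', np.float64(25.5)), (75, 'own', np.float64(25.5)), (90, 'own', np.float64(25.5)), (105, 'own', np.float64(25.5))] [(0, 'own', np.float64(63.5))]
([0.0847, 0.0896, -0.1919], [-142.82, -27.55, -55.65]) ([0.0847, 0.0896, -0.1919], [-142.82, -27.55, -55.65])
[0.54634751 0.10930421 0.19205713]
```

Run:
```python
from clr import *
print(delta([.53,-.02,.30],toolR('right',85)))
```

```text
([-0.0645, 0.0424, -0.1276], [-72.34, -14.45, -19.91])
```

drive_tool(
  plan=[
    [[-0.0645,0.0424,-0.1276],[-6.5,-1.3,-1.8],0.7],
    [[-0.0645,0.0424,-0.1276],[-13,-2.6,-3.6],0.7],
    [[-0.0645,0.0424,-0.1276],[-19.5,-3.9,-5.4],0.7],
    [[-0.0645,0.0424,-0.1276],[-26,-5.2,-7.2],0.7],
    [[-0.0645,0.0424,-0.1276],[-32.5,-6.5,-9],0.7],
    [[-0.0645,0.0424,-0.1276],[-39,-7.8,-10.8],0.7],
    [[-0.0645,0.0424,-0.1276],[-45.5,-9.1,-12.6],0.7],
    [[-0.0645,0.0424,-0.1276],[-52,-10.4,-14.4],0.7],
    [[-0.0645,0.0424,-0.1276],[-58.5,-11.7,-16.2],0.7],
    [[-0.0645,0.0424,-0.1276],[-65,-13,-18],0.7],
    [[-0.0645,0.0424,-0.1276],[-72.3,-14.5,-19.9],0.7],
    [[-0.0645,0.0424,-0.1276],[-72.3,-14.5,-19.9],0.7],
  ],
)

```text
clock: 12.77
tool_pos: [0.5292, -0.0192, 0.2996]
orientation: [-67.5, 89.9, -62.1]
force: [-0.2, -0.4, 0.6]
opening: 0.0615
```

Run:
```python
from clr import *
p,R,o=pose(); print(o['clock'],p.round(3),o['joint_pos'].round(1))
print(delta(*graspT('left',157,0,0,.012,.09)))
```

```text
12.7667 [ 0.529 -0.019  0.3  ] [ 1.930e+01  4.300e+00 -1.080e+01  1.000e-01 -7.480e+01 -1.039e+02]
([0.1161, 0.1235, 0.0327], [-73.57, -6.31, -29.37])
```

drive_tool(
  plan=[
    [[0.01,0.0235,0.0067],[-6.7,-0.6,-2.7],0.7],
    [[0.02,0.047,0.0127],[-13.4,-1.1,-5.3],0.7],
    [[0.03,0.067,0.0187],[-20.1,-1.7,-8],0.7],
    [[0.04,0.087,0.0247],[-26.8,-2.3,-10.7],0.7],
    [[0.06,0.105,0.0287],[-33.4,-2.9,-13.4],0.7],
    [[0.08,0.1235,0.0327],[-40.1,-3.4,-16],0.7],
    [[0.1,0.1235,0.0327],[-46.8,-4,-18.7],0.7],
    [[0.1161,0.1235,0.0327],[-53.5,-4.6,-21.4],0.7],
    [[0.1161,0.1235,0.0327],[-60.2,-5.2,-24],0.7],
    [[0.1161,0.1235,0.0327],[-66.9,-5.7,-26.7],0.7],
    [[0.1161,0.1235,0.0327],[-73.6,-6.3,-29.4],0.7],
    [[0.1161,0.1235,0.0327],[-73.6,-6.3,-29.4],0.7],
    [[0.1161,0.1235,0.0327],[-73.6,-6.3,-29.4],0.7],
  ],
)

```text
clock: 13.85
tool_pos: [0.5496, 0.1056, 0.1829]
orientation: [-115.6, 61.9, -35.2]
force: [1.0, -0.5, 0.6]
opening: 0.0615
```

Run:
```python
from clr import *
p,R,o=pose(); print(o['clock'],p.round(3),o['joint_pos'].round(1),delta(*graspT('left',157,0,0,.012,.09)))
k=cal('wrist'); im=ctrl.snapshot('wrist'); np.savez('k_l.npz',K=k[0],d=k[1],R=k[2],t=k[3],im=im)
for n in ('left_grip','left_pointer','right_grip'): print(n,[(np.round(q['pixel'],1).tolist(),round(q['confidence'],2)) for q in ctrl.landmark_of('wrist',n)[:2]],proj(k,G[n.split('_')[0]]))
from sil import fitk,ld,R as RR
print(fitk('left',G['left'],np.radians(247),[(k,im)]))
I=cv2.resize(im,(800,600),interpolation=cv2.INTER_CUBIC); cv2.imwrite('pics/k.png',I)
```

```text
13.85 [0.55  0.106 0.183] [ 44.9   4.  -47.8  43.9 -42.  -88.8] ([-0.0003, -0.0006, 0.001], [-0.15, -0.1, -0.05])
left_grip [([252.2, 198.7], 0.73), ([165.2, 139.5], 0.66)] [[251.604267   198.81343588]]
left_pointer [([252.3, 157.6], 0.8)] [[251.604267   198.81343588]]
right_grip [] [[166.59025624 -44.76866196]]
(array([0.58282406, 0.0838881 , 0.10938605]), np.float64(246.65443339690586), np.float64(0.19352071786751124), np.float64(0.177784685925505))
```

Position and angle agree with the earlier fit to within 1 mm. But J6 is at -89°, so a 90° clockwise turn would hit its limit. I'll flip the gripper half a turn first.

drive_tool(
  plan=[
    [[0,0,0],[-7,0,0],0.7],
    [[0,0,0],[-14,0,0],0.7],
    [[0,0,0],[-21,0,0],0.7],
    [[0,0,0],[-28,0,0],0.7],
    [[0,0,0],[-35,0,0],0.7],
    [[0,0,0],[-42,0,0],0.7],
    [[0,0,0],[-49,0,0],0.7],
    [[0,0,0],[-56,0,0],0.7],
    [[0,0,0],[-63,0,0],0.7],
    [[0,0,0],[-70,0,0],0.7],
    [[0,0,0],[-77,0,0],0.7],
    [[0,0,0],[-84,0,0],0.7],
    [[0,0,0],[-91,0,0],0.7],
    [[0,0,0],[-98,0,0],0.7],
    [[0,0,0],[-105,0,0],0.7],
    [[0,0,0],[-112,0,0],0.7],
    [[0,0,0],[-119,0,0],0.7],
    [[0,0,0],[-126,0,0],0.7],
  ],
)

```text
clock: 15.55
tool_pos: [0.5516, 0.1072, 0.184]
orientation: [118.4, 62.0, -35.0]
force: [-0.6, -0.2, -0.3]
opening: 0.0613
```

```bash
sed -i "s/left=np.array(\[.5822,.0842,.110\])/left=np.array([.5826,.0840,.1096])/" clr.py
python3 - <<'E'
from clr import *
p,R,o=pose(); print(o['clock'],p.round(3),o['joint_pos'].round(1))
for b in (.09,.045,0): print(delta(*graspT('left',337,0,0,.011,b)))
E
```

```text
15.55 [0.552 0.107 0.184] [ 44.9   4.1 -47.5  43.8 -42.   37.5]
([0.0019, -0.0002, 0.0015], [-54.03, 0.01, 0.03])
([0.0469, -0.0002, 0.0015], [-54.03, 0.01, 0.03])
([0.0919, -0.0002, 0.0014], [-54.03, 0.01, 0.03])
```

drive_tool(
  plan=[
    [[0,0,0.001],[-7,0,0],0.7],
    [[0,0,0.0015],[-14,0,0],0.7],
    [[0,0,0.0015],[-21,0,0],0.7],
    [[0,0,0.0015],[-28,0,0],0.7],
    [[0.01,0,0.0015],[-35,0,0],0.7],
    [[0.02,0,0.0015],[-42,0,0],0.7],
    [[0.035,0,0.0015],[-49,0,0],0.7],
    [[0.05,0,0.0015],[-54,0,0],0.7],
    [[0.065,0,0.0015],[-54,0,0],0.7],
    [[0.08,0,0.0015],[-54,0,0],0.7],
    [[0.0919,-0.0002,0.0014],[-54,0,0],0.7],
    [[0.0919,-0.0002,0.0014],[-54,0,0],0.7],
    [[0.0919,-0.0002,0.0014],[-54,0,0],0.7],
  ],
)

```text
clock: 16.63
tool_pos: [0.5863, 0.0808, 0.1023]
orientation: [64.3, 62.0, -35.3]
force: [0.5, -1.6, 0.4]
opening: 0.0613
```

Run:
```python
from clr import *
p,R,o=pose(); print(o['clock'],p.round(3),o['joint_pos'].round(1),o['force'].round(1))
print(delta(*graspT('left',337,0,0,.011,0)))
im=ctrl.snapshot('wrist'); cv2.imwrite('pics/l.png',im)
```

```text
16.6333 [0.586 0.081 0.102] [ 32.   11.7 -54.2  65.8 -28.4  78. ] [ 0.5 -1.6  0.4]
([-0.0007, -0.0005, -0.0009], [-0.17, 0.1, 0.1])
```

drive_tool(
  plan=[
    [[-0.0007,-0.0005,-0.0009],[0,0,0],0],
    [[-0.0007,-0.0005,-0.0009],[0,0,0],0],
    [[-0.0007,-0.0005,-0.0009],[0,0,0],0],
    [[-0.0007,-0.0005,-0.0009],[0,0,0],0],
    [[-0.0007,-0.0005,-0.0009],[0,0,0],0],
    [[-0.0007,-0.0005,-0.0009],[0,0,0],0],
    [[-0.0007,-0.0005,-0.0009],[0,0,0],0],
  ],
)

```text
clock: 17.27
tool_pos: [0.5858, 0.0826, 0.1033]
orientation: [64.5, 61.9, -35.1]
force: [0.3, 0.9, 0.4]
opening: 0.0201
```

```bash
cat > st.py <<'E'
from clr import *
import sys
n=sys.argv[1]; p,R,o=pose(); print(o['clock'],'open',o['opening'].round(4),o['joint_pos'].round(1),o['force'].round(1),o['moment'].round(2))
a,e1,e2=frame(n); y=R.as_matrix()[:,1]; print('jaw angle',np.degrees(np.arctan2(y@e2,y@e1)).round(1),'M about a',(o['moment']@a).round(2)); turnrows(n,[int(x) for x in sys.argv[2:]])
E
python3 st.py left 30 60 90
```

```text
Traceback (most recent call last):
  File "st.py", line 3, in <module>
    n=sys.argv[1]; p,R,o=pose(); print(o['clock'],'open',o['opening'].round(4),o['joint_pos'].round(1),o['force'].round(1),o['moment'].round(2))
                                                         ^^^^^^^^^^^^^^^^^^
AttributeError: 'float' object has no attribute 'round'
```

drive_tool(
  plan=[
    [[0,0,0],[0,0,0],0],
    [[0,0,0],[0,0,0],0],
    [[0,0,0],[0,0,0],0],
  ],
)

```text
clock: 17.52
tool_pos: [0.5857, 0.0829, 0.1039]
orientation: [64.6, 61.9, -35.0]
force: [-9.0, 2.6, 8.6]
opening: 0.0149
```

```bash
sed -i "s/o\['opening'\].round(4)/round(o['opening'],4)/" st.py; python3 st.py left 30 60 90
```

```text
17.5167 open 0.0149 [ 32.4  11.6 -54.1  65.6 -28.5  78.1] [-9.   2.6  8.6] [ 0.7   2.47 -0.55]
jaw angle -23.1 M about a -0.09
30 [0.0, 0.0003, 0.0004] [30.0, -0.0, 0.0]
60 [0.0, 0.0004, 0.0008] [60.0, -0.0, 0.0]
90 [0.0, 0.0002, 0.0012] [90.0, -0.0, 0.0]
```

drive_tool(
  plan=[
    [[0,0,0],[6,0,0],0],
    [[0,0,0],[12,0,0],0],
    [[0,0,0],[18,0,0],0],
    [[0,0,0],[24,0,0],0],
    [[0,0.0003,0.0004],[30,0,0],0],
    [[0,0.0003,0.0004],[36,0,0],0],
    [[0,0.0003,0.0005],[42,0,0],0],
    [[0,0.0003,0.0006],[48,0,0],0],
    [[0,0.0003,0.0007],[54,0,0],0],
    [[0,0.0004,0.0008],[60,0,0],0],
    [[0,0.0003,0.0009],[66,0,0],0],
    [[0,0.0003,0.001],[72,0,0],0],
    [[0,0.0003,0.0011],[78,0,0],0],
    [[0,0.0003,0.0011],[78,0,0],0],
    [[0,0.0003,0.0011],[78,0,0],0],
  ],
)

```text
clock: 18.77
tool_pos: [0.5869, 0.081, 0.1053]
orientation: [142.7, 61.8, -35.1]
force: [8.5, -4.7, -0.3]
opening: 0.0145
```

```bash
python3 st.py left 10 20 30
```

```text
18.7667 open 0.0145 [ 32.2  11.5 -54.1  65.6 -28.6   0.1] [ 8.5 -4.7 -0.3] [-0.55 -1.41  0.11]
jaw angle -101.3 M about a -0.07
10 [0.0, 0.0003, 0.0003] [10.0, -0.0, 0.0]
20 [0.0, 0.0006, 0.0007] [20.0, -0.0, 0.0]
30 [-0.0, 0.0008, 0.0011] [30.0, -0.0, 0.0]
```

Still free (opening 14.5 mm). Continuing in small steps.

drive_tool(
  plan=[
    [[0,0.0002,0],[5,0,0],0],
    [[0,0.0003,0.0003],[10,0,0],0],
    [[0,0.0004,0.0005],[15,0,0],0],
    [[0,0.0006,0.0007],[20,0,0],0],
    [[0,0.0006,0.0007],[20,0,0],0],
    [[0,0.0006,0.0007],[20,0,0],0],
  ],
)

```text
clock: 19.27
tool_pos: [0.5867, 0.0808, 0.1056]
orientation: [162.5, 61.8, -35.0]
force: [-0.2, 0.3, 2.3]
opening: 0.0182
```

```bash
python3 st.py left 6 12
```

```text
19.2667 open 0.0182 [ 32.1  11.4 -54.1  65.7 -28.6 -19.7] [-0.2  0.3  2.3] [0.24 1.03 1.14]
jaw angle -121.1 M about a 1.19
6 [-0.0, 0.0003, 0.0001] [6.0, -0.0, 0.0]
12 [-0.0, 0.0005, 0.0003] [12.0, -0.0, 0.0]
```

The moment is 1.19 N m and the opening has widened to 18.2 mm: the left knob is on its stop, as the pin angle predicted. Release and retreat.

drive_tool(
  plan=[
    [[0,0,0],[0,0,0],0.7],
    [[0,0,0],[0,0,0],0.7],
    [[0,0,0],[0,0,0],0.7],
    [[0,0,0],[0,0,0],0.7],
    [[-0.01,0,0],[0,0,0],0.7],
    [[-0.04,0,0],[0,0,0],0.7],
    [[-0.08,0,0],[0,0,0],0.7],
    [[-0.1,0,0],[0,0,0],0.7],
    [[-0.1,0,0],[0,0,0],0.7],
  ],
)

```text
clock: 20.02
tool_pos: [0.5484, 0.1108, 0.1978]
orientation: [163.3, 61.7, -34.1]
force: [1.1, 0.3, -0.2]
opening: 0.061
```

Run:
```python
from clr import *
p,R,o=pose(); print(o['clock'],p.round(3),o['joint_pos'].round(1),o['force'].round(1))
k=cal('wrist'); im=ctrl.snapshot('wrist'); np.savez('k_l2.npz',K=k[0],d=k[1],R=k[2],t=k[3],im=im)
from sil import fitk
print(fitk('left',G['left'],np.radians(157),[(k,im)]),fitk('front',G['front'],np.radians(-60),[(k,im)]))
print(proj(k,np.array(list(G.values()))))
print('high',delta([.57,-.06,.31],toolR('right',129)),delta([.57,-.06,.31],toolR('right',-51)))
A=dict(front=-60,left=157,right=39)
for tilt in(0,10,-10): print(tilt,check('right',39,range(0,110,15),A,tilt,0,.011),check('right',39,[0],A,tilt,0,.05,gap=.06))
```

```text
20.0167 [0.548 0.111 0.198] [ 46.    2.9 -46.7  42.5 -43.7  -5.7] [ 1.1  0.3 -0.2]
(array([0.58219738, 0.08259164, 0.10856773]), np.float64(163.5716906144279), np.float64(0.373004474595843), np.float64(0.19251136464192448)) (array([ 0.52814587, -0.06634449,  0.10792389]), np.float64(-64.06312068856951), np.float64(0.3806759228920926), np.float64(0.3325671708336125))
[[415.44807368 202.1595481 ]
 [255.0049559  197.3596987 ]
 [441.09169458  81.83201451]]
high ([-0.0466, 0.1675, -0.1103], [110.92, -25.63, 21.41]) ([-0.0466, 0.1675, -0.1103], [-65.0, -19.16, -22.94])
0 [(0, 'own', np.float64(26.0)), (15, 'own', np.float64(26.0)), (30, 'own', np.float64(26.0)), (45, 'own', np.float64(26.0)), (60, 'own', np.float64(26.0)), (75, 'own', np.float64(26.0)), (90, 'own', np.float64(26.0)), (105, 'own', np.float64(26.0))] [(0, 'front', np.float64(64.6))]
10 [(0, 'own', np.float64(24.5)), (15, 'own', np.float64(24.5)), (30, 'own', np.float64(24.5)), (45, 'own', np.float64(24.5)), (60, 'own', np.float64(24.5)), (75, 'own', np.float64(24.5)), (90, 'own', np.float64(24.5)), (105, 'own', np.float64(24.5))] [(0, 'own', np.float64(63.5))]
-10 [(0, 'own', np.float64(24.5)), (15, 'own', np.float64(24.5)), (30, 'own', np.float64(24.5)), (45, 'own', np.float64(24.5)), (60, 'own', np.float64(24.5)), (75, 'own', np.float64(24.5)), (90, 'own', np.float64(24.5)), (105, 'own', np.float64(24.5))] [(0, 'own', np.float64(63.5))]
```

Left bar now stands at about 164°, having turned 83°. On to the right knob: up to a vertical tool pose first, with the jaw heading that leaves J6 room to turn.

drive_tool(
  plan=[
    [[-0.035,0.01,-0.02],[6.6,-1.5,1.3],0.7],
    [[-0.0466,0.03,-0.06],[13.2,-3,2.6],0.7],
    [[-0.0466,0.05,-0.09],[19.8,-4.6,3.8],0.7],
    [[-0.0466,0.07,-0.11],[26.4,-6.1,5.1],0.7],
    [[-0.0466,0.09,-0.11],[33,-7.6,6.4],0.7],
    [[-0.0466,0.11,-0.11],[39.6,-9.1,7.6],0.7],
    [[-0.0466,0.13,-0.11],[46.2,-10.7,8.9],0.7],
    [[-0.0466,0.15,-0.11],[52.8,-12.2,10.2],0.7],
    [[-0.0466,0.1675,-0.11],[59.4,-13.7,11.5],0.7],
    [[-0.0466,0.1675,-0.11],[66,-15.2,12.7],0.7],
    [[-0.0466,0.1675,-0.11],[72.6,-16.8,14],0.7],
    [[-0.0466,0.1675,-0.11],[79.2,-18.3,15.3],0.7],
    [[-0.0466,0.1675,-0.11],[85.8,-19.8,16.6],0.7],
    [[-0.0466,0.1675,-0.11],[92.4,-21.3,17.8],0.7],
    [[-0.0466,0.1675,-0.11],[99,-22.9,19.1],0.7],
    [[-0.0466,0.1675,-0.11],[105,-24.3,20.3],0.7],
    [[-0.0466,0.1675,-0.11],[110.9,-25.6,21.4],0.7],
    [[-0.0466,0.1675,-0.11],[110.9,-25.6,21.4],0.7],
  ],
)

```text
clock: 21.57
tool_pos: [0.5695, -0.0614, 0.3085]
orientation: [120.2, 89.9, 168.8]
force: [-0.7, -0.6, 0.3]
opening: 0.0612
```

Run:
```python
from clr import *
p,R,o=pose(); print(o['clock'],p.round(3),o['joint_pos'].round(1),o['force'].round(1))
print(delta(*graspT('right',129,0,0,.011,.085)))
z=np.load('k_f.npz'); k=(z['K'],z['d'],z['R'],z['t'])
def ang(n,k,px):
    a,e1,e2=frame(n); o,v=ray(k,px); c=G[n]-.030*a; X=o+v*((c-o)@a)/(v@a)-c; print(n,'r',np.linalg.norm(X).round(4),'ang',np.degrees(np.arctan2(X@e2,X@e1)).round(1))
ang('front',k,(357*.64,278*.64))
z=np.load('k_wrist.npz'); k=(z['K'],z['d'],z['R'],z['t']); ang('right',k,((101+260)/3,(67+220)/3))
```

```text
21.5667 [ 0.57  -0.061  0.309] [ 13.4   8.6  -4.8  -0.  -76.8 -54.8] [-0.7 -0.6  0.3]
([0.1092, -0.101, -0.0155], [-0.41, -0.05, -0.09])
front r 0.024 ang -73.0
right r 0.0256 ang -73.5
```

drive_tool(
  plan=[
    [[0.02,-0.033,-0.005],[0,0,0],0.7],
    [[0.04,-0.066,-0.01],[0,0,0],0.7],
    [[0.075,-0.101,-0.0155],[0,0,0],0.7],
    [[0.1092,-0.101,-0.0155],[-0.4,0,0],0.7],
    [[0.1092,-0.101,-0.0155],[-0.4,0,0],0.7],
    [[0.1092,-0.101,-0.0155],[-0.4,0,0],0.7],
  ],
)

```text
clock: 22.07
tool_pos: [0.633, -0.1408, 0.1958]
orientation: [137.9, 89.5, -173.0]
force: [1.0, 0.5, 1.0]
opening: 0.0613
```

Run:
```python
from clr import *
p,R,o=pose(); print(o['clock'],p.round(3),o['joint_pos'].round(1),delta(*graspT('right',129,0,0,.011,.085)))
k=cal('wrist'); im=ctrl.snapshot('wrist'); np.savez('k_r.npz',K=k[0],d=k[1],R=k[2],t=k[3],im=im)
for n in ('right_grip','right_pointer'): print(n,[(np.round(q['pixel'],1).tolist(),round(q['confidence'],2)) for q in ctrl.landmark_of('wrist',n)[:2]],proj(k,G['right']))
from sil import fitk
r=fitk('right',G['right'],np.radians(39),[(k,im)]); print(r)
z=np.load('k_wrist.npz'); print(fitk('right',G['right'],np.radians(39),[(k,im),((z['K'],z['d'],z['R'],z['t']),z['im'])]))
G['right']=(r[0]); print(delta(*graspT('right',r[1]+90,0,0,.011,0)))
cv2.imwrite('pics/m.png',cv2.resize(im,(800,600),interpolation=cv2.INTER_CUBIC))
```

```text
22.0667 [ 0.633 -0.141  0.196] [  4.7  19.5  -5.    0.  -66.  -45.6] ([-0.0034, -0.0007, 0.0019], [0.04, -0.39, -0.35])
right_grip [([250.5, 201.2], 0.95)] [[250.60440579 203.95012944]]
right_pointer [([251.8, 218.9], 0.97)] [[250.60440579 203.95012944]]
(array([ 0.63461959, -0.14127604,  0.12052069]), np.float64(44.06778968517806), np.float64(0.3746453439389433), np.float64(0.18803187488458356))
(array([ 0.6349073 , -0.14091666,  0.11833425]), np.float64(43.860492266786466), np.float64(0.7001876367164518), np.float64(0.5048029603687872))
([0.0891, -0.0, -0.002], [-4.97, 0.02, 0.08])
```

View pics/m.png

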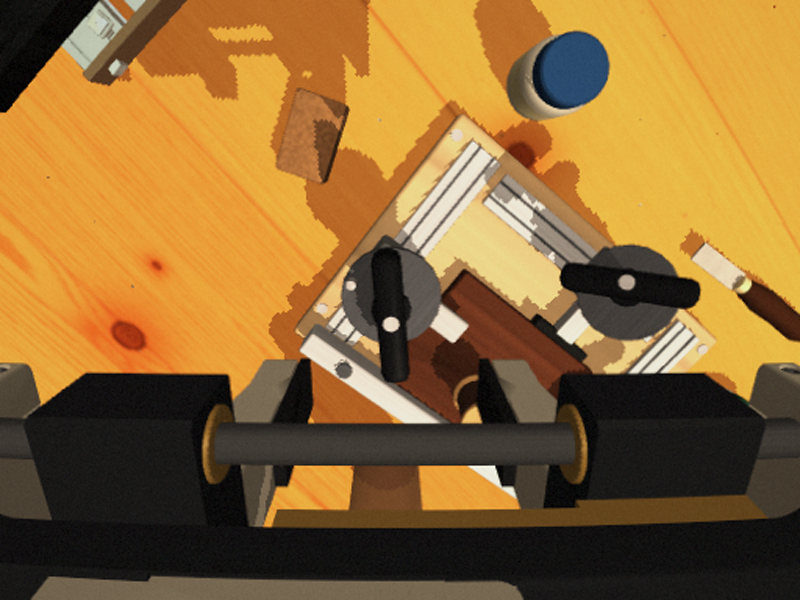

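The right bar is centred at (390,315), rotated about 5° from the jaws, with the pin at (350,285). The front knob sits with its pointer hidden under the bar. Approach and close.

drive_tool(
  plan=[
    [[0.02,0,-0.002],[-5,0,0],0.7],
    [[0.04,0,-0.002],[-5,0,0],0.7],
    [[0.06,0,-0.002],[-5,0,0],0.7],
    [[0.078,0,-0.002],[-5,0,0],0.6],
    [[0.088,0,-0.002],[-5,0,0],0.6],
    [[0.088,0,-0.002],[-5,0,0],0.6],
    [[0.088,0,-0.002],[-5,0,0],0],
    [[0.088,0,-0.002],[-5,0,0],0],
    [[0.088,0,-0.002],[-5,0,0],0],
    [[0.088,0,-0.002],[-5,0,0],0],
    [[0.088,0,-0.002],[-5,0,0],0],
    [[0.088,0,-0.002],[-5,0,0],0],
    [[0.088,0,-0.002],[-5,0,0],0],
    [[0.088,0,-0.002],[-5,0,0],0],
    [[0.088,0,-0.002],[-5,0,0],0],
  ],
)

```text
clock: 23.47
tool_pos: [0.6347, -0.1413, 0.1139]
orientation: [-79.8, 89.9, -25.7]
force: [-0.4, 1.5, 4.3]
opening: 0.0146
```

```bash
sed -i "s/right=np.array(\[.6348,-.1398,.1222\])/right=np.array([.6347,-.1410,.1200])/" clr.py;python3 st.py right 30 60 90
```

```text
23.4667 open 0.0146 [  4.6  23.2 -11.    0.1 -55.8 -40.6] [-0.4  1.5  4.3] [ 0.41  0.3  -0.1 ]
jaw angle 134.1 M about a -0.1
30 [-0.0, 0.0001, -0.0] [30.0, 0.0, -0.0]
60 [-0.0, 0.0003, 0.0] [60.0, 0.1, -0.0]
90 [-0.0, 0.0004, 0.0001] [90.0, 0.2, -0.0]
```

drive_tool(
  plan=[
    [[0,0,0],[6,0,0],0],
    [[0,0,0],[12,0,0],0],
    [[0,0,0],[18,0,0],0],
    [[0,0,0],[24,0,0],0],
    [[0,0,0],[30,0,0],0],
    [[0,0,0],[36,0,0],0],
    [[0,0,0],[42,0,0],0],
    [[0,0,0],[48,0,0],0],
    [[0,0,0],[54,0,0],0],
    [[0,0,0],[60,0,0],0],
    [[0,0,0],[66,0,0],0],
    [[0,0,0],[72,0,0],0],
    [[0,0,0],[78,0,0],0],
    [[0,0,0],[84,0,0],0],
    [[0,0,0],[90,0,0],0],
    [[0,0,0],[90,0,0],0],
    [[0,0,0],[90,0,0],0],
  ],
)

```text
clock: 24.88
tool_pos: [0.6347, -0.1414, 0.1139]
orientation: [5.9, 89.9, -29.9]
force: [-0.5, -1.3, 1.0]
opening: 0.0144
```

```bash
python3 st.py right 10 20
```

```text
24.8833 open 0.0144 [ 4.600e+00  2.320e+01 -1.100e+01  1.000e-01 -5.580e+01 -1.304e+02] [-0.5 -1.3  1. ] [-0.2  -0.08 -0.07]
jaw angle 44.3 M about a -0.07
10 [-0.0, -0.0, -0.0001] [10.0, -0.0, -0.0]
20 [-0.0, -0.0001, -0.0001] [20.0, -0.0, -0.0]
```

drive_tool(
  plan=[
    [[0,0,0],[5,0,0],0],
    [[0,0,0],[10,0,0],0],
    [[0,0,0],[15,0,0],0],
    [[0,0,0],[20,0,0],0],
    [[0,0,0],[24,0,0],0],
    [[0,0,0],[24,0,0],0],
    [[0,0,0],[24,0,0],0],
  ],
)

```text
clock: 25.47
tool_pos: [0.6349, -0.1417, 0.1141]
orientation: [19.4, 89.9, -40.0]
force: [1.0, -1.6, 1.3]
opening: 0.0169
```

```bash
python3 st.py right 10 20
```

```text
25.4667 open 0.0169 [ 4.600e+00  2.320e+01 -1.090e+01  1.000e-01 -5.580e+01 -1.541e+02] [ 1.  -1.6  1.3] [-0.98 -0.36  1.07]
jaw angle 20.6 M about a 1.07
10 [-0.0, -0.0001, -0.0] [10.0, -0.0, -0.0]
20 [-0.0, -0.0002, -0.0001] [20.0, -0.0, -0.0]
```

Stop met: moment 1.07 N m and the opening has widened. Release, retreat high, and check everything.

drive_tool(
  plan=[
    [[0,0,0],[0,0,0],0.7],
    [[0,0,0],[0,0,0],0.7],
    [[0,0,0],[0,0,0],0.7],
    [[0,0,0],[0,0,0],0.7],
    [[-0.01,0,0],[0,0,0],0.7],
    [[-0.04,0,0],[0,0,0],0.7],
    [[-0.08,0,0],[0,0,0],0.7],
    [[-0.12,0,0],[0,0,0],0.7],
    [[-0.16,0,0],[0,0,0],0.7],
    [[-0.19,0,0],[0,0,0],0.7],
    [[-0.19,0,0],[0,0,0],0.7],
    [[-0.19,0,0],[0,0,0],0.7],
  ],
)

```text
clock: 26.47
tool_pos: [0.6354, -0.1414, 0.3076]
orientation: [49.5, 89.6, -9.9]
force: [0.1, -0.3, -0.7]
opening: 0.0613
```

Run:
```python
from clr import *
p,R,o=pose(); print(o['clock'],p.round(3),o['joint_pos'].round(1),o['force'].round(1))
k=cal('wrist'); im=ctrl.snapshot('wrist')
from sil import fitk
for n,t in (('right',-59),('front',-62),('left',163)): print(n,proj(k,G[n]).round(0),fitk(n,G[n],np.radians(t),[(k,im)]))
ctrl.snapshot('top')
for n in NAMES[7:]: print(n,[(np.round(q['pixel'],1).tolist(),round(q['confidence'],2)) for q in ctrl.landmark_of('top',n)[:1]])
cv2.imwrite('pics/n.png',cv2.resize(im,(800,600),interpolation=cv2.INTER_CUBIC))
```

```text
26.4667 [ 0.635 -0.141  0.308] [ 4.700e+00  1.590e+01  4.400e+00  1.000e-01 -7.810e+01 -1.541e+02] [ 0.1 -0.3 -0.7]
right [[250. 168.]] (array([ 0.63468304, -0.14138757,  0.11951404]), np.float64(-58.361164006404195), np.float64(0.26486808720575106), np.float64(0.2493314372176684))
front [[202.  60.]] (array([ 0.52841178, -0.06609633,  0.1074832 ]), np.float64(-63.10478401485804), np.float64(0.3685459928348703), np.float64(0.351333535845591))
left [[319. -44.]] (array([0.5826, 0.084 , 0.1096]), np.float64(163.0), np.float64(nan), np.float64(nan))
spool_1 [([232.6, 173.1], 0.53)]
thinner_bottle []
glue_pot [([281.4, 244.1], 0.69)]
wax_tin []
skiver [([195.4, 258.7], 0.7)]
sanding_block [([318.1, 190.9], 0.41)]sil.py:21: RuntimeWarning: invalid value encountered in scalar divide
  for k,o,roi in ob: s+=np.abs(render(k,n,np.array(g0)+q[:3]/1000,th0+q[3]/50)-o)[roi>0].sum()/o.sum()
```

View pics/n.png

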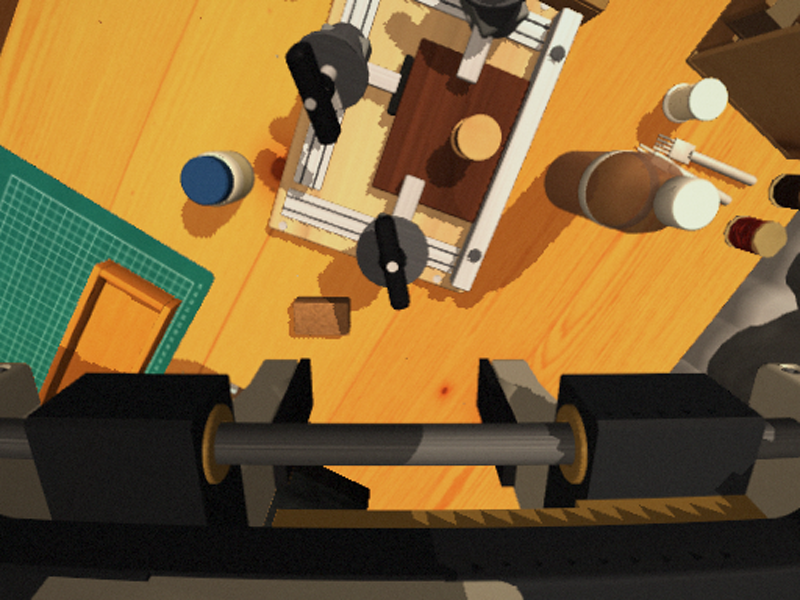

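The right bar is at -58°, matching the predicted stop at -59°. The front bar is at -63°, and the spool, bottle, pot and block stand where they were. The gripper is open and clear, so I'm handing in.

```bash
python3 -c "
from plant import ctrl
print(ctrl.close_job())"
```

```text
the job is handed in; nothing more can be done
None
```

I screwed all three knobs clockwise onto their stops in the order asked: front, left, then right. I released each one, backed off, and handed in at about 26.5 s with the gripper open and clear.

- **Stops:** at each knob's end the bar stopped turning. It twisted in the jaws, the opening widened by 2–5 mm, and the moment about the axis rose to 1.0–1.2 N m.
- **Bar angles:** the camera fits gave total turns of about 85°, 83° and 102°. The right bar ended at -58°, against a predicted -59°. The gap between bar and pin was about 10° on the front, 15° on the right and 18° on the left. I put that spread down to how precisely I picked out the pins.
- **First grip on the front knob:** it landed on the hub instead of the bar, so I moved out 10 mm, regripped and finished the turn.
- **Bystanders:** in the last wrist picture the spool, bottle, pot and sanding block stood upright in place. The top camera put spool, pot, knife and block within about 4 px (roughly 10 mm) of the start.
- **Not confirmed at the end:** the top-camera network did not report the bottle or the wax tin, and the left knob was out of the last wrist view. I last measured the left knob just after letting go of it. The tin had no final check, but the clearance model put the arm at least 25 mm from it on the left knob.

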